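# Set up a sample run on the turntable sample changer

### The arm

A 7-joint arm with a two-finger parallel gripper is mounted at the origin on a cart in front of the work surface, level with it; the furniture and walls round the work are solid. World frame = base frame: x ahead of the robot, y to its left, z up, the work surface at z = 0. Lengths are in mm, angles in rad, forces in N, time in s.
With the tool pointing down it reaches from about 350 to 900 mm from the base axis. Payload 8.1 kg.
Tool frame: the origin (TCP) lies midway between the tips of the shut fingers; the grasp point (between the pads) lies behind it (pinch_z is the y of the grasp point in the tool frame, in mm); y points along the fingers, z is the direction in which the jaws open and shut, and the axes are right-handed (so a half turn about y gives the same grasp; the last joint's range is limited). The gripper opens to 92 mm and grips with 3 to 60 N. Pads are 19 mm wide; open, the fingers measure 130 mm over their backs; the gripper's body (75 mm by 190 mm) begins 47 mm behind the grasp point.
Start: joints at [-1.245, 0.434, 0.025, 1.573, -0.012, 1.134, -0.075], TCP at [259.89, 568.418, 226.742] pointing down, gripper open.
Joint ranges: [-2.62, 2.62], [-0.44, 2.09], [-1.27, 1.32], [0.08, 2.57], [-1.32, 4.46], [0.12, 2], [-2.74, 2.74]. Speed limits (rad/s): [2.22, 2.22, 3.01, 3.01, 3.14, 3.14, 3.14].

### API

Orientations are given as a rotation vector (axis times angle).
In Python, from rig import observe, capture, camera_params, sign_off, pinch_z gives the robot as it stands. The module is installed in compiled form; this text tells all that it offers.
- The arm moves only by the shell command python3 -m jog 'ROWS' [FORCE]. ROWS is JSON, a list of rows, each a list of 7 numbers: the turn, a rotation vector about the tool's x, y, z in rad, then the shift along the tool's x, y, z in m, then the closure, from 0 (fully open) to 1 (shut). In form: [[ax, ay, az, x, y, z, hand], ...]. A call has exactly 8 rows; each row is the pose to reach, as a shift and turn from the pose measured when the call began, along the tool's axes at that moment; what a row does not reach only later rows make up. A row lasts 1/10 s, in which the tool goes at most 50 mm and 8.59 degrees, less where a joint would pass 70% of its speed; a pose out of reach is approached as far as the arm can. A call with a gripper value outside its range is refused whole. The fingers move at their own pace and stop on an object; FORCE is the grip in N (left out, the last holds). Time passes only in rows, so rows that repeat a pose let the fingers close, or fill a call up. It gives the time, the measured TCP pose, the force and the opening at its end, in the units of the state.
- observe(): the state, without advancing time (a new reading comes with each control period).
- capture(name): name is "side" or "top"; returns (picture, depth): 420x560x3 uint8, blue, green, red; 420x560 float32, mm along the optical axis (not along the pixel's ray), 0 where there is no reading.
- camera_params(name): a dict with "intrinsics" (3x3 intrinsics, pixels), "cam_to_world" (4x4, takes a point from camera to world coordinates). Camera axes: x right, y down, z forward; pixel columns grow to the right and rows downward; lengths in mm; the calibration is good to about 2 mm. A picture is of the moment at which its call begins. camera_params takes no time and is no camera call.
- sign_off(): hands the job in, once; it reports no verdict.
The state is a dict: "time": time; "qpos": joint angles; "qd": joint speeds; "tau": joint torques, N m; "eef_pos": TCP position; "ee_rot": TCP orientation; "wrist_force": force on the tool from outside, world axes, zero at the start; "ft_torque": the same for the moment, N m; "grip_width": finger opening in mm.
Only numpy, scipy, OpenCV 4.12 (cv2) and the standard library are available. Lean on these libraries where they do the work, as an engineer would, in place of code of your own. Each camera call takes 0.05 s, during which the arm holds its last target.

### The job

Set up a run on the sample changer: lift the empty carousel by its knob onto the drive spindle, turn it until its keyway drops over the key and it sits fully home, and stand every sample vial from the rack upright in a cup of its own. Then close the hood all the way, and only then press the start button fully down and let it come up again. Leave the two dropper bottles and the roll of tape where they are.

Things in the scene. Friction and masses are not known exactly. Their poses are not given: they have to be found in the camera images.
- changer: white bench instrument fixed to the worktop: flat deck 60 mm high, clear hood hinged at its back, grey console (top 70 mm high) along its right (-y) side. Origin on the spindle's axis at worktop height; x to its back, y to its left, z up. Deck from x = -108 to +128 mm, y = -100 to +100 mm; console on to y = -167 mm
- spindle_seat (a point): point on the axis of the steel drive spindle, mid-deck, on top of its flat round 124 mm platter, 63 mm above the worktop: the carousel's underside rests here when home. x axis along the key, z up. Shaft 20 mm thick, up to 46 mm above this point (top 9 mm tapered). Parked at any angle; the drive is self-locking (about 2 N m) and does not turn by hand
- key_top (a point): top of the spindle's key at its outer end, 16 mm from the axis and 18 mm above the seat point: a dark bar 6 mm wide standing out from the shaft, from the platter up to here
- carousel: loose vial carousel, 0.32 kg: white disc 156 mm across, 6 mm thick, six cups (rims 26 mm up) round a hub with a fluted knob, 35 mm across, top 62 mm up; grip it 44 to 62 mm up. Origin: centre of the underside, z up. Bore 22 mm wide, 49 mm deep from below, with one keyway toward the x axis; a dark rib on the knob and a dark mark on the disc point that way
- keyway (a point): mouth of the carousel's keyway at its underside, 18 mm from the axis: a slot 9 mm wide, 21 mm deep from below. Off the key, the hub rests on the key's top, 18 mm too high, somewhat askew; it can be turned there, let go and gripped again. Within about 4 degrees of the key it drops by its own weight onto the platter
- hood (a joint): opening of the clear hood about its hinge axis, which runs along the changer's y at x = 120 mm, z = 63 mm in the changer's frame: 0 shut on the deck, about 1.8 rad fully open against its stop, where it stays. Tipped forward past about 1.1 rad it sinks shut by itself in about 3 s (damped hinge, a few newtons at the handle). Hood 216 x 184 x 76 mm, wall 3 mm
- hood_handle (a point): centre of the hood's grey bar handle, 10 mm thick, 104 mm long along the changer's y, 27 mm clear of the hood's front wall; shut, it lies 248 mm in front of the hinge axis and 30 mm above it. With the hood open that wall faces up and the bar is the highest part; the outside of the hood's top plate is then 44 mm behind the bar
- start (a joint): travel of the start button: 0 up, 0.005 m fully pressed (spring, about 4 N); it springs back
- start_top (a point): centre of the top of the round white start button, 22 mm in diameter, on the console near its front end; press straight down
- rack: loose grey vial rack, a block 124 x 188 x 26 mm, 0.7 kg, left of the changer, with two rows of three round wells, 26 mm wide and 20 mm deep (64 mm apart along its y, rows 68 mm apart), in which the sample vials stand. Origin: centre of its underside, z up
- vial_a: a capped sample vial, 24 mm in diameter, 54 mm high (glass body straight up to 36 mm, shoulder, then a screw cap 22 mm across from 42 to 53 mm up), upright in a well of the rack at the start (its base 6 mm above the worktop, its top 34 mm above the rack), or absent (three to five are there). Origin: centre of its underside, z up
- vial_b: a capped sample vial, 24 mm in diameter, 54 mm high (glass body straight up to 36 mm, shoulder, then a screw cap 22 mm across from 42 to 53 mm up), upright in a well of the rack at the start (its base 6 mm above the worktop, its top 34 mm above the rack), or absent (three to five are there). Origin: centre of its underside, z up
- vial_c: a capped sample vial, 24 mm in diameter, 54 mm high (glass body straight up to 36 mm, shoulder, then a screw cap 22 mm across from 42 to 53 mm up), upright in a well of the rack at the start (its base 6 mm above the worktop, its top 34 mm above the rack), or absent (three to five are there). Origin: centre of its underside, z up
- vial_d: a capped sample vial, 24 mm in diameter, 54 mm high (glass body straight up to 36 mm, shoulder, then a screw cap 22 mm across from 42 to 53 mm up), upright in a well of the rack at the start (its base 6 mm above the worktop, its top 34 mm above the rack), or absent (three to five are there). Origin: centre of its underside, z up
- vial_e: a capped sample vial, 24 mm in diameter, 54 mm high (glass body straight up to 36 mm, shoulder, then a screw cap 22 mm across from 42 to 53 mm up), upright in a well of the rack at the start (its base 6 mm above the worktop, its top 34 mm above the rack), or absent (three to five are there). Origin: centre of its underside, z up
- pocket0 (a point): centre of the floor of one vial cup of the carousel (58 mm from its axis, 0 degrees counterclockwise from its x axis, 6 mm above its underside); the cup is 30 mm wide inside and 20 mm deep
- pocket1 (a point): centre of the floor of one vial cup of the carousel (58 mm from its axis, 60 degrees counterclockwise from its x axis, 6 mm above its underside); the cup is 30 mm wide inside and 20 mm deep
- pocket2 (a point): centre of the floor of one vial cup of the carousel (58 mm from its axis, 120 degrees counterclockwise from its x axis, 6 mm above its underside); the cup is 30 mm wide inside and 20 mm deep
- pocket3 (a point): centre of the floor of one vial cup of the carousel (58 mm from its axis, 180 degrees counterclockwise from its x axis, 6 mm above its underside); the cup is 30 mm wide inside and 20 mm deep
- pocket4 (a point): centre of the floor of one vial cup of the carousel (58 mm from its axis, 240 degrees counterclockwise from its x axis, 6 mm above its underside); the cup is 30 mm wide inside and 20 mm deep
- pocket5 (a point): centre of the floor of one vial cup of the carousel (58 mm from its axis, 300 degrees counterclockwise from its x axis, 6 mm above its underside); the cup is 30 mm wide inside and 20 mm deep
- dropper_0: an amber dropper bottle, 34 mm in diameter, 109 mm high, a bystander. Origin: centre of its underside
- dropper_1: another amber dropper bottle of the same size, a bystander. Origin: centre of its underside
- tape_roll: a roll of tape lying flat, 65 mm in diameter, 24 mm high, a bystander. Origin: centre of its underside

How it is judged:
By the outcome, as a careful person would: the job done as asked, in the order asked, and still so for the second after the job is handed in, with the robot touching nothing.
Of vial_a, vial_b, vial_c, vial_d, vial_e only 3 to 5 are there at a start; the rules pass over those that are not, and their reading is None.
At some moment in a run one of rack may be knocked a few centimetres aside while the robot is not near it.
It also fails if it takes over 210 s, if anything falls off the work surface, if the arm or the gripper's body presses on something with over 40 N, if the wrist force passes 120 N, or if a joint passes its speed limit or range.

## Working session

There is one attempt and no reset: what is moved stays moved. The work goes in short steps, Python scripts to look and compute and a shell command to move; the robot and the scene stay as the last step left them, time stands still between calls to the robot, and variables do not carry over. Pictures are saved under pics/ and viewed, and the job is handed in when it is done.

```bash
mkdir -p pics; ls
python3 - <<'E'
from rig import *
import cv2
print(observe(), pinch_z)
for n in("side","top"):
    p,d=capture(n); cv2.imwrite(f"pics/{n}0.png",p); k=camera_params(n); print(n,k)
E
```

```text
pics
{'time': 0.0, 'qpos': array([-1.24459837,  0.4352145 ,  0.0249786 ,  1.57415656, -0.01161225,
        1.13401807, -0.07511808]), 'qd': array([ 0.00100246,  0.00131716,  0.00167802, -0.00020441, -0.00012262,
       -0.00092048, -0.00107581]), 'tau': array([-9.50814092e-05, -6.67839646e+01,  9.84813608e-01, -3.14468408e+01,
       -6.05895510e-02,  4.27459949e-02,  1.69852106e-04]), 'eef_pos': array([259.68601892, 567.88874407, 225.9273287 ]), 'ee_rot': array([-1.54613771,  0.33663132, -0.33629425]), 'wrist_force': array([-0.19923602, -0.63996213, -0.1193368 ]), 'ft_torque': array([-0.00065562, -0.01947545,  0.02747361]), 'grip_width': 91.79862419005126} -18.8
side {'intrinsics': array([[406.54550564,   0.        , 273.36609687],
       [  0.        , 406.54550564, 208.5699113 ],
       [  0.        ,   0.        ,   1.        ]]), 'cam_to_world': array([[-9.21478230e-01, -2.26233129e-01,  3.15747435e-01,
         1.54931182e+02],
       [-3.88266625e-01,  5.60045005e-01, -7.31846036e-01,
         7.83044442e+02],
       [-1.12649546e-02, -7.96974381e-01, -6.03908053e-01,
         7.80326955e+02],
       [ 0.00000000e+00,  0.00000000e+00,  0.00000000e+00,
         1.00000000e+00]])}
top {'intrinsics': array([[534.37371115,   0.        , 270.38053217],
       [  0.        , 534.37371115, 213.53047015],
       [  0.        ,   0.        ,   1.        ]]), 'cam_to_world': array([[ 3.46072722e-01, -9.18869258e-01,  1.89507143e-01,
         2.30135869e+02],
       [-9.38207675e-01, -3.38902019e-01,  7.00840961e-02,
        -1.64082691e+02],
       [-1.73767943e-04, -2.02051250e-01, -9.79374934e-01,
         1.57482383e+03],
       [ 0.00000000e+00,  0.00000000e+00,  0.00000000e+00,
         1.00000000e+00]])}
```

View pics/side0.png

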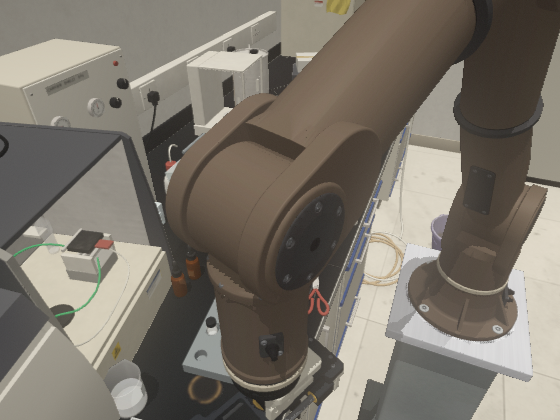

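View pics/top0.png

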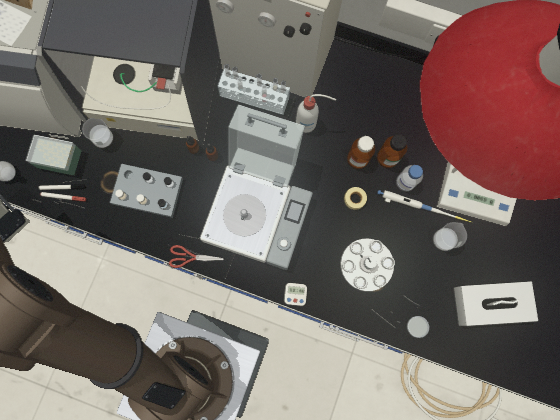

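```bash
cat > h.py <<'E'
from rig import *
import cv2, numpy as np
from scipy.spatial.transform import Rotation as R
K={n:camera_params(n) for n in("side","top")}
def px2w(n,u,v,z=None,d=None):
    k=K[n]["intrinsics"];T=K[n]["cam_to_world"]
    r=np.array([(u-k[0,2])/k[0,0],(v-k[1,2])/k[1,1],1.0])
    D=T[:3,:3]@r
    s=d if z is None else (z-T[2,3])/D[2]
    return T[:3,3]+s*D
def w2px(n,p):
    k=K[n]["intrinsics"];T=K[n]["cam_to_world"]
    c=T[:3,:3].T@(np.array(p,float)-T[:3,3]); return k[:2,:2]@(c[:2]/c[2])+k[:2,2]
def cloud(n,d):
    k=K[n]["intrinsics"];T=K[n]["cam_to_world"]
    v,u=np.mgrid[:d.shape[0],:d.shape[1]]
    c=np.stack([(u-k[0,2])/k[0,0]*d,(v-k[1,2])/k[1,1]*d,d],-1)
    return c@T[:3,:3].T+T[:3,3]
def crop(n,p,x0,y0,x1,y1,s,f):
    cv2.imwrite(f"pics/{f}.png",cv2.resize(p[y0:y1,x0:x1],None,fx=s,fy=s,interpolation=cv2.INTER_CUBIC))
def pose():
    o=observe();return o,o["eef_pos"],R.from_rotvec(o["ee_rot"]).as_matrix()
def go(target,Rt):
    o,p,M=pose()
    print("shift tool m",np.round(M.T@(np.array(target)-p)/1000,4),"turn",np.round(R.from_matrix(M.T@Rt).as_rotvec(),4))
def down(phi):
    # tool y down, jaw axis z at world angle phi
    y=np.array([0,0,-1.]);z=np.array([np.cos(phi),np.sin(phi),0]);x=np.cross(y,z)
    return np.stack([x,y,z],1)
E
python3 - <<'E'
from h import *
o,p,M=pose(); print(M.round(3))
p,d=capture("top"); np.save("d0.npy",d)
crop("top",p,95,95,335,275,3.3,"c1")
crop("top",p,320,170,420,310,5,"c2")
C=cloud("top",d)
for u,v in [(10,10),(245,214),(367,264),(147,180),(150,240),(265,115),(192,147),(355,188),(292,245),(110,180)]: print(u,v,C[v,u].round(1))
E
```

```text
[[ 0.909 -0.     0.416]
 [-0.416 -0.001  0.909]
 [ 0.    -1.    -0.001]]
10 10 [718.9 700.9 385.6]
245 214 [488.3   7.3 106.6]
367 264 [ 480.9 -363.7   59.9]
147 180 [494.5 322.6  47.1]
150 240 [335.4 257.7  -2. ]
265 115 [725.7  33.9 261.3]
192 147 [632.1 232.7  59.6]
355 188 [ 691.4 -263.8   22.8]
292 245 [ 457.9 -145.5   63.5]
110 180 [464.6 446.2  -6.9]
```

View pics/c1.png

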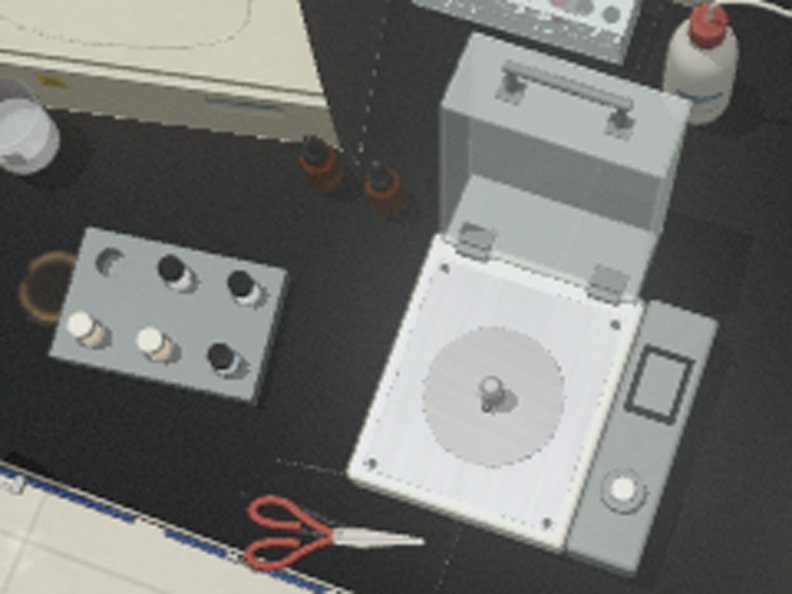

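View pics/c2.png

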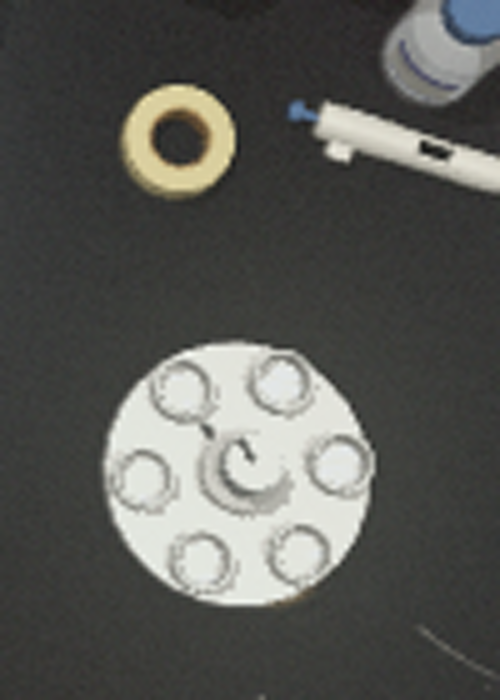

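```bash
python3 - <<'E'
from h import *
p,d=capture("top")
C=cloud("top",d)
f=lambda x,y,z:px2w("top",95+x/3.3,95+y/3.3,z).round(1)
for nm,x,y,z in [("NL",350,478,60),("NRdeck",565,550,60),("FL",440,237,60),("conFR",717,322,70),("conNR",633,575,70),("button",623,488,75),("spin top",491,384,109),("key",487,407,81)]: print(nm,f(x,y,z))
g=lambda x,y,z:px2w("top",320+x/5,170+y/5,z).round(1)
print("disc",g(240,473,6),"mark",g(207,431,6),"rib",g(247,450,62))
# carousel by cloud
m=(np.hypot(C[...,0]-481,C[...,1]+364)<110)
q=C[m&(C[...,2]>2)];
dd=(p.min(-1)>120)&m
pts=np.array([px2w("top",u,v,6) for v,u in np.argwhere(dd)])
print("disc circle",cv2.minEnclosingCircle(pts[:,:2].astype(np.float32)),pts.mean(0))
k=q[q[:,2]>54]; print("knob",k.mean(0),len(k),k[:,2].max(), cv2.minEnclosingCircle(k[:,:2].astype(np.float32)))
# rack / vials
m=(np.hypot(C[...,0]-490,C[...,1]-325)<150)
cap=C[m&(C[...,2]>50)&(C[...,2]<70)]
import scipy.cluster.hierarchy as H
l=H.fclusterdata(cap[:,:2],12,'distance')
for i in set(l):
    c=cap[l==i]; print("cap",len(c),c[c[:,2]>55].mean(0).round(1),c[:,2].max().round(1), c[:,:2].min(0).round(),c[:,:2].max(0).round())
r=C[m&(C[...,2]>20)&(C[...,2]<31)]
b=cv2.minAreaRect(r[:,:2].astype(np.float32));print("rack",b,r[:,2].mean())
# hood top
h=C[(np.hypot(C[...,0]-650,C[...,1]-25)<160)&(C[...,2]>200)]
print("hood",h[:,2].max(), h[h[:,2]>h[:,2].max()-10].mean(0))
E
python3 - <<'E'
from h import *
p,d=capture("top")
crop("top",p,220,190,270,240,14,"c3"); crop("top",p,345,245,395,285,14,"c4")
crop("top",p,225,95,305,140,9,"c5")
E
```

```text
NL [382.3 104.   60. ]
NRdeck [388.1 -92.9  60. ]
FL [612.3 109.3  60. ]
conFR [ 621.5 -148.9   70. ]
conNR [ 387.1 -155.2   70. ]
button [ 453.8 -121.8   75. ]
spin top [493.8  12.9 109. ]
key [478.7  12.3  81. ]
disc [ 489.2 -374.1    6. ] mark [ 506.  -348.1    6. ] rib [ 493.8 -366.3   62. ]
disc circle ((629.2443237304688, -474.41741943359375), 252.16212463378906) [ 489.80992779 -371.68006869    6.        ]
knob [ 566.76302089 -390.05388779  666.95486564] 1135 759.2449287182015 ((535.9501342773438, -379.8772277832031), 65.12948608398438)
cap 51 [511.7 261.8  59.6] 65.6 [502. 252.] [523. 275.]
cap 48 [503.6 325.9  60.6] 65.3 [493. 314.] [515. 338.]
cap 51 [427.7 379.5  60.1] 68.9 [417. 370.] [438. 392.]
cap 51 [436.3 316.7  60.1] 69.4 [426. 306.] [447. 327.]
cap 50 [445.3 254.   59.3] 65.1 [434. 243.] [456. 266.]
rack ((470.1449890136719, 322.09381103515625), (125.75286102294922, 190.65809631347656), 7.759342670440674) 25.84262668782699
hood 310.78233248654396 [698.09319533  18.35094159 303.83430573]
```

View pics/c3.png

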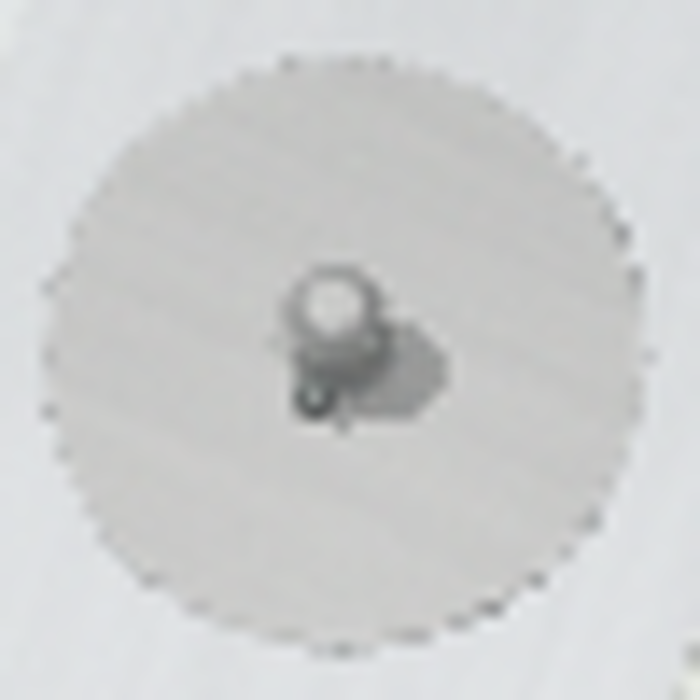

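View pics/c4.png

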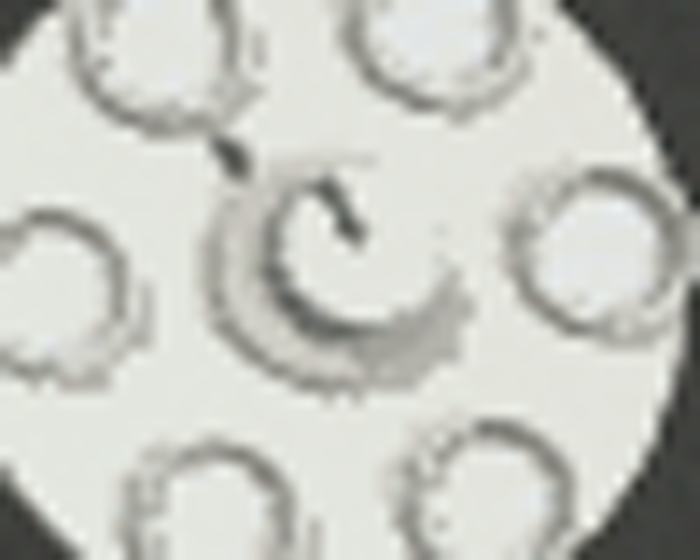

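View pics/c5.png

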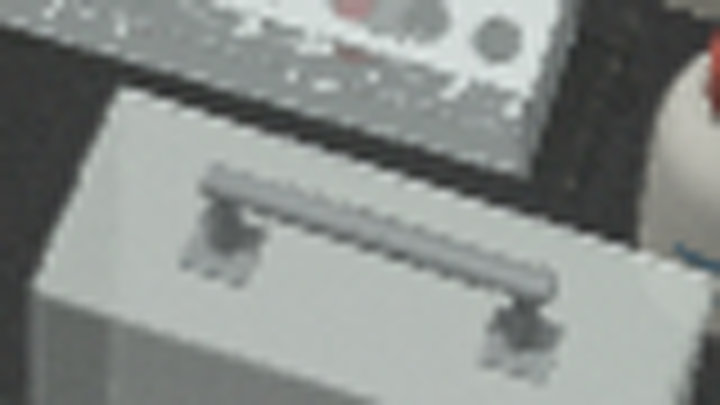

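```bash
cat >> h.py <<'E'
def cw(x,y,x0,y0,s,z,n="top"): return px2w(n,x0+(x+.5)/s-.5,y0+(y+.5)/s-.5,z)
def circ(P):
    P=np.asarray(P)[:,:2];A=np.c_[2*P,np.ones(len(P))];s=np.linalg.lstsq(A,(P**2).sum(1),rcond=None)[0]
    return s[:2].round(1),np.sqrt(s[2]+s[:2]@s[:2]).round(1)
E
python3 - <<'E'
from h import *
p,d=capture("top")
C=cloud("top",d)
# disc contour
m=((p.min(-1)>110)*255).astype(np.uint8); m[:, :335]=0;m[:,400:]=0;m[:235]=0;m[298:]=0
cs,_=cv2.findContours(m,cv2.RETR_EXTERNAL,cv2.CHAIN_APPROX_NONE);c=max(cs,key=cv2.contourArea)[:,0]
P=np.array([px2w("top",u,v,6) for u,v in c]); print("disc",circ(P),cv2.minAreaRect(P[:,:2].astype(np.float32)))
c4=lambda x,y,z:cw(x,y,345,245,14,z)
cen=circ(P)[0]
for nm,(x,y,z) in dict(mark=(232,155,6),ribout=(320,180,62),ribin=(358,238,62)).items():
    w=c4(x,y,z);print(nm,w.round(1),np.degrees(np.arctan2(*(w[:2]-cen)[::-1])).round(1),np.hypot(*(w[:2]-cen)).round(1))
m=np.hypot(C[...,0]-485,C[...,1]+368)<70
k=C[m&(C[...,2]>50)&(C[...,2]<70)];print("knob",len(k),k.mean(0),k.min(0),k.max(0),cv2.minEnclosingCircle(k[:,:2].astype(np.float32)))
c3=lambda x,y,z:cw(x,y,220,190,14,z)
pl=[c3(x,y,63) for x,y in[(45,355),(645,350),(340,60),(345,652),(100,185),(580,160),(150,580),(540,580)]]
print("platter",circ(pl))
cen=circ(pl)[0]
for x,y,z in [(333,305,109),(315,400,81),(315,418,81)]:
    w=c3(x,y,z);print(w.round(1),np.degrees(np.arctan2(*(w[:2]-cen)[::-1])).round(1),np.hypot(*(w[:2]-cen)).round(1))
m=(np.hypot(C[...,0]-490,C[...,1]-11)<20)
k=C[m&(C[...,2]>95)];print("spin",len(k),k.mean(0),k.max(0))
# deck corners
f=lambda x,y,z:cw(x,y,95,95,3.3,z)
pts=[f(x,y,z) for x,y,z in[(350,478,60),(440,237,60),(717,322,70),(633,575,70)]];print(np.round(pts,1))
a=(pts[1]-pts[0]);print(np.degrees(np.arctan2(a[1],a[0])));a=(pts[2]-pts[3]);print(np.degrees(np.arctan2(a[1],a[0])))
print("button",f(623,488,78), [c for c in [C[242+j,283+i].round(1).tolist() for i in range(-1,2) for j in range(0,3)]])
# handle
g=lambda x,y,z:cw(x,y,225,95,9,z)
print(g(215,180,315),g(548,283,315))
m=(C[...,2]>285)&(np.hypot(C[...,0]-690,C[...,1]-20)<120); k=C[m];print(len(k),np.percentile(k[:,2],[5,25,50,75,95]),k.min(0),k.max(0))
E
```

```text
disc (array([ 489.8, -370.9]), np.float64(77.2)) ((490.9266662597656, -372.1002502441406), (153.70675659179688, 156.0096893310547), 18.717771530151367)
mark [ 507.4 -346.8    6. ] 53.9 29.9
ribout [ 498.8 -358.6   62. ] 53.7 15.3
ribin [ 490.3 -369.5   62. ] 70.7 1.5
knob 118 [ 488.09432869 -370.19362082   62.40519229] [ 471.78945803 -387.24199804   50.7619288 ] [ 505.18800894 -353.83379812   69.93578353] ((488.8436584472656, -370.7029724121094), 17.24441146850586)
platter (array([493.4,  13.6]), np.float64(62.3))
[493.5  14.2 109. ] 84.6 0.6
[478.7  14.   81. ] 178.5 14.7
[475.3  12.7  81. ] -177.0 18.2
spin 41 [492.4771726   12.76911178 105.05154208] [502.57826203  22.15347984 113.37545004]
[[ 382.9  105.3   60. ]
 [ 612.9  110.6   60. ]
 [ 622.2 -147.6   70. ]
 [ 387.7 -154.    70. ]]
1.3113527905336408
1.5616596434516647
button [ 453.97442323 -120.60729196   78.        ] [[451.9, -116.7, 91.7], [449.6, -117.6, 89.6], [447.1, -118.5, 88.4], [452.7, -119.4, 92.8], [451.0, -120.2, 86.9], [447.4, -121.3, 93.3], [454.5, -121.9, 87.7], [451.1, -123.0, 92.5], [449.5, -123.7, 85.0]]
[692.21981199  65.11696959 315.        ] [695.80305388 -32.08269678 315.        ]
175 [292.94882013 298.6219025  301.6578453  304.3503705  306.85846806] [689.55130265 -32.80817566 285.22086995] [706.58518051  69.89304417 313.13929106]
```

Run:
```python
from h import *
go([400,210,240],down(np.radians(10)))
```

```text
shift tool m [ 0.2765 -0.0134 -0.2675] turn [5.000e-04 9.674e-01 3.000e-04]
```

```bash
python3 -m jog '[[0,0.12,0,0.035,-0.002,-0.034,0],[0,0.24,0,0.07,-0.003,-0.067,0],[0,0.36,0,0.105,-0.005,-0.101,0],[0,0.48,0,0.14,-0.007,-0.135,0],[0,0.6,0,0.175,-0.008,-0.168,0],[0,0.72,0,0.21,-0.01,-0.201,0],[0,0.84,0,0.245,-0.012,-0.234,0],[0,0.96,0,0.276,-0.013,-0.267,0]]' 20
python3 - <<'E'
from h import *
print(observe()["qpos"].round(2))
go([480,-180,220],down(np.radians(-27)))
E
```

```text
time: 1.1
eef_pos: [400.6, 208.6, 240.0]
ee_rot: [-1.287, 1.078, -1.078]
wrist_force: [0.1, 1.5, 0.6]
grip_width: 91.5
[-0.9   0.13  0.35  1.98 -0.05  1.04 -0.36]
shift tool m [0.3965 0.02   0.01  ] turn [-6.000e-04  6.477e-01 -3.000e-04]
```

```bash
python3 -m jog '[[0,0.08,0,0.049,0.002,0.001,0],[0,0.16,0,0.098,0.005,0.002,0],[0,0.24,0,0.148,0.007,0.004,0],[0,0.32,0,0.198,0.01,0.005,0],[0,0.4,0,0.247,0.012,0.006,0],[0,0.48,0,0.297,0.015,0.008,0],[0,0.56,0,0.347,0.017,0.009,0],[0,0.648,0,0.396,0.02,0.01,0]]'
python3 - <<'E'
from h import *
print(observe()["qpos"].round(2))
go([489.5,-370.8,130],down(np.radians(-27)))
E
```

```text
time: 1.9
eef_pos: [480.2, -181.4, 220.3]
ee_rot: [-0.944, 1.548, -1.549]
wrist_force: [1.4, -0.1, -0.2]
grip_width: 91.6
[-0.3   0.29  0.72  1.89 -0.22  1.03  0.04]
shift tool m [0.1643 0.0902 0.0946] turn [-0.0014 -0.003  -0.0011]
```

```bash
python3 -m jog '[[0,0,0,0.041,0.0,0.024,0],[0,0,0,0.082,0.01,0.047,0],[0,0,0,0.123,0.03,0.071,0],[0,0,0,0.164,0.05,0.0946,0],[0,0,0,0.164,0.09,0.0946,0],[0,0,0,0.164,0.13,0.0946,0],[0,0,0,0.164,0.16,0.0946,0],[0,0,0,0.164,0.17,0.0946,0]]'
python3 - <<'E'
from h import *
print(observe()["qpos"].round(2))
go([489.5,-370.8,41],down(np.radians(-27)))
p,d=capture("top"); crop("top",p,320,220,420,310,6,"c6")
E
```

```text
time: 2.7
eef_pos: [488.2, -369.1, 47.0]
ee_rot: [-0.947, 1.553, -1.546]
wrist_force: [0.4, -1.0, 0.3]
grip_width: 91.7
[ 0.18  0.67  0.58  1.82 -0.5   0.81  0.54]
shift tool m [0.0009 0.006  0.002 ] turn [ 0.0035 -0.0031 -0.0017]
```

View pics/c6.png

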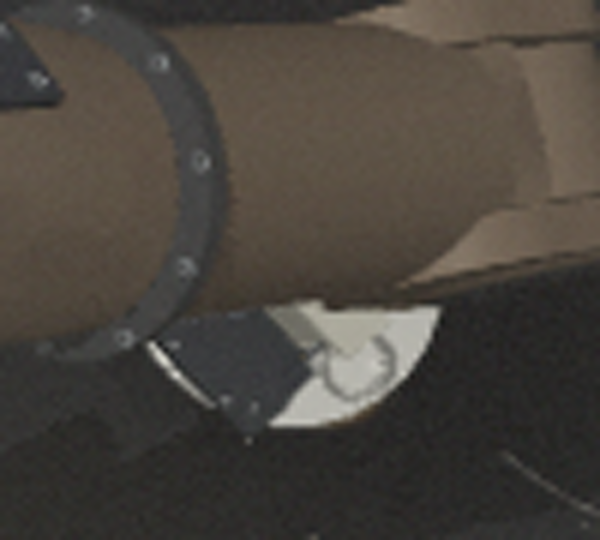

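Gripper is over the carousel knob, with no contact force. Lower the last 6 mm and close.

```bash
python3 -m jog '[[0,0,0,0.001,0.006,0.002,0],[0,0,0,0.001,0.006,0.002,0],[0,0,0,0.001,0.006,0.002,1],[0,0,0,0.001,0.006,0.002,1],[0,0,0,0.001,0.006,0.002,1],[0,0,0,0.001,0.006,0.002,1],[0,0,0,0.001,0.006,0.002,1],[0,0,0,0.001,0.006,0.002,1]]' 30
python3 -m jog '[[0,0,0,0,0,0,1],[0,0,0,0,0,0,1],[0,0,0,0,-0.01,0,1],[0,0,0,0,-0.04,0,1],[0,0,0,0,-0.07,0,1],[0,0,0,0,-0.1,0,1],[0,0,0,0,-0.13,0,1],[0,0,0,0,-0.13,0,1]]' 30
python3 - <<'E'
from h import *
p,d=capture("top"); cv2.imwrite("pics/t1.png",p);p,d=capture("side"); cv2.imwrite("pics/s1.png",p)
go([493.4,13.6,173],down(np.radians(99)))
E
```

```text
time: 3.55
eef_pos: [489.8, -371.0, 41.4]
ee_rot: [-0.947, 1.552, -1.546]
wrist_force: [0.0, -0.1, -0.2]
grip_width: 48.4
time: 4.35
eef_pos: [491.4, -373.2, 175.8]
ee_rot: [-0.943, 1.547, -1.551]
wrist_force: [-0.4, -1.5, -3.2]
grip_width: 32.3
shift tool m [-3.439e-01 -3.000e-04 -1.727e-01] turn [-8.000e-04 -2.202e+00 -3.500e-03]
```

View pics/t1.png

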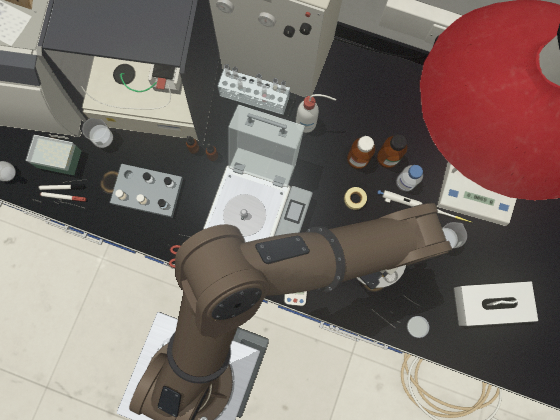

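View pics/s1.png

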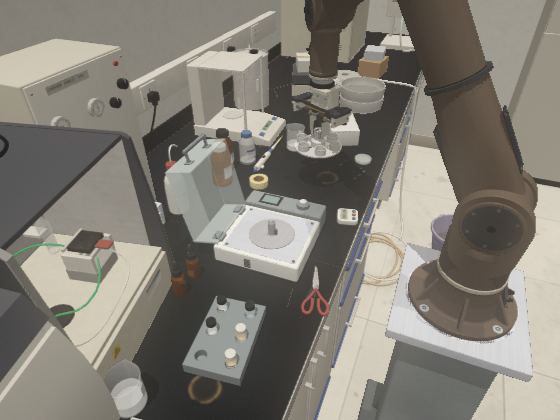

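Run:
```python
from h import *
p=cv2.imread("pics/s1.png"); crop("side",p,240,205,305,260,12,"c7"); crop("side",p,290,110,350,170,12,"c8")
for a in range(150,215,10):
  print(a,w2px("side",[493.4+16*np.cos(np.radians(a)),13.6+16*np.sin(np.radians(a)),81]).round(1))
print(w2px("side",[493.4,13.6,109]))
```

```text
150 [275.  230.2]
160 [275.8 229.7]
170 [276.4 229.2]
180 [276.9 228.6]
190 [277.2 227.9]
200 [277.4 227.3]
210 [277.3 226.6]
[271.25679485 218.97884963]
```

View pics/c7.png

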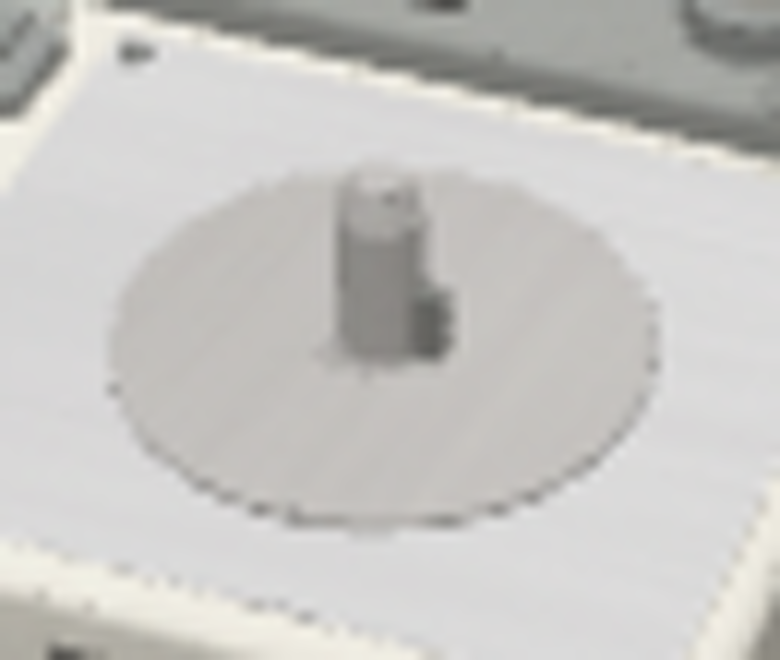

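View pics/c8.png

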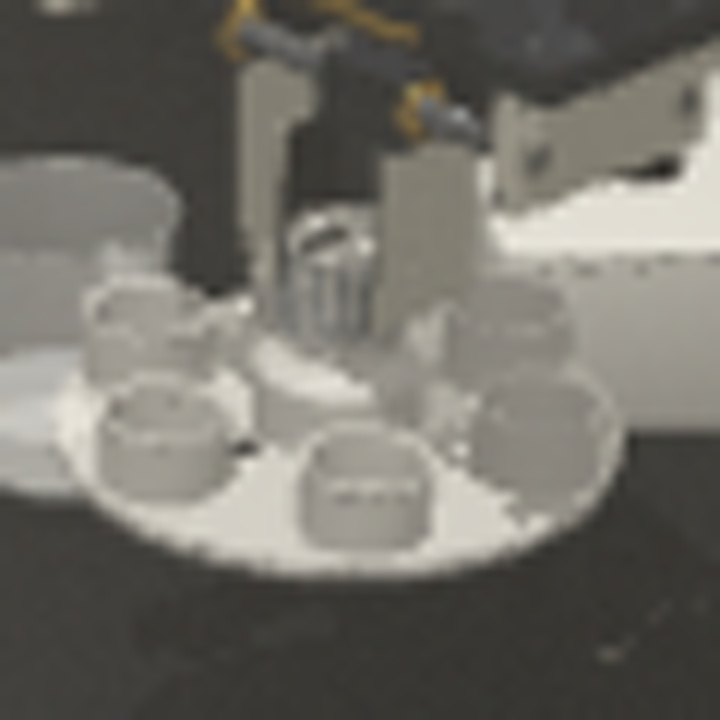

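```bash
python3 -m jog '[[0,-0.14,0,-0.02,0,-0.01,1],[0,-0.28,0,-0.041,0,-0.02,1],[0,-0.42,0,-0.065,0,-0.032,1],[0,-0.56,0,-0.09,0,-0.044,1],[0,-0.70,0,-0.115,0,-0.056,1],[0,-0.84,0,-0.135,0,-0.066,1],[0,-0.98,0,-0.155,0,-0.076,1],[0,-1.08,0,-0.172,0,-0.086,1]]'
python3 - <<'E'
from h import *
print(observe()["qpos"].round(2))
go([493.4,13.6,173],down(np.radians(97)))
E
```

```text
time: 5.25
eef_pos: [490.9, -177.1, 170.6]
ee_rot: [-1.437, 0.751, -0.743]
wrist_force: [0.8, 0.5, -3.9]
grip_width: 31.8
[-0.07  0.34  0.4   1.92 -0.17  0.92  1.03]
shift tool m [-0.1546 -0.0017  0.1116] turn [-0.0017 -1.0805 -0.0054]
```

```bash
python3 -m jog '[[0,-0.14,0,-0.015,-0.001,0.011,1],[0,-0.28,0,-0.035,-0.002,0.025,1],[0,-0.42,0,-0.06,-0.002,0.043,1],[0,-0.56,0,-0.085,-0.002,0.061,1],[0,-0.70,0,-0.11,-0.002,0.079,1],[0,-0.84,0,-0.13,-0.002,0.094,1],[0,-0.98,0,-0.145,-0.002,0.105,1],[0,-1.08,-0.005,-0.1546,-0.002,0.1116,1]]'
python3 - <<'E'
from h import *
print(observe()["qpos"].round(2))
go([493.4,13.6,173],down(np.radians(97)))
p,d=capture("top"); crop("top",p,190,150,320,270,5,"t2");p,d=capture("side"); cv2.imwrite("pics/s2.png",p); crop("side",p,200,140,330,260,5,"s2c")
E
```

```text
time: 6.05
eef_pos: [492.1, 15.5, 171.7]
ee_rot: [-1.566, -0.099, 0.104]
wrist_force: [0.8, -0.6, -2.7]
grip_width: 32.0
[-0.22  0.28  0.1   1.97 -0.04  0.9   1.6 ]
shift tool m [ 0.001  -0.0013 -0.002 ] turn [-0.0024  0.0072 -0.0026]
```

View pics/t2.png

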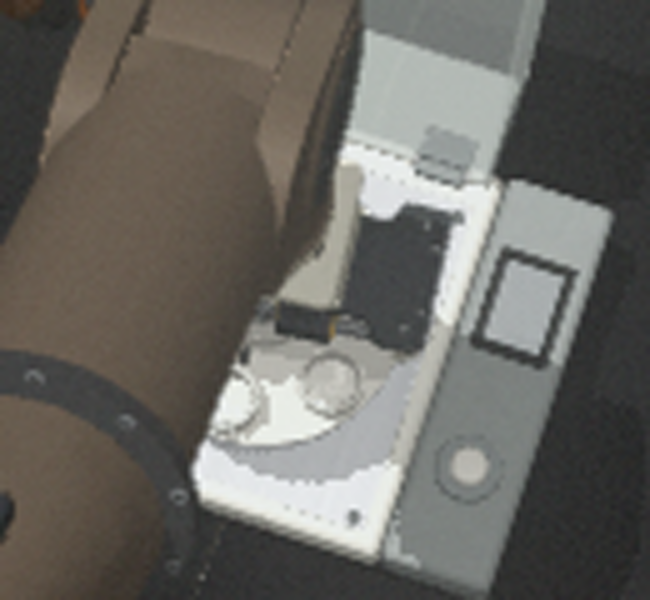

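View pics/s2c.png

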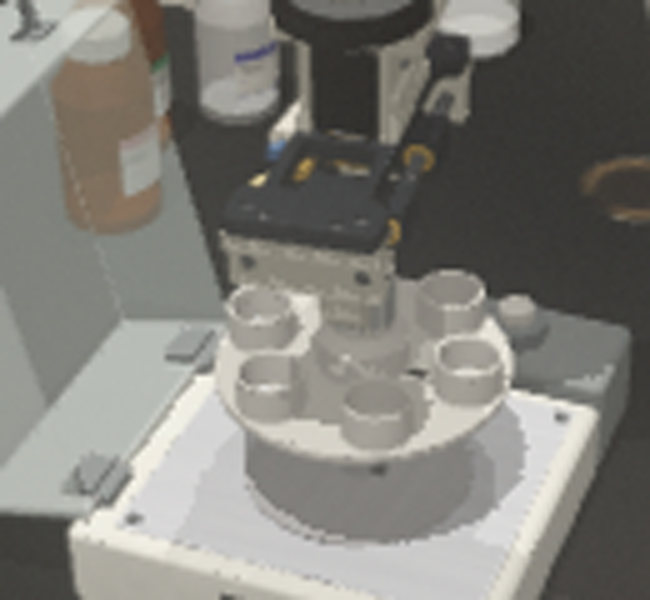

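Run:
```python
from h import *
zt=171.7-41+6
c=lambda x,y,z:cw(x,y,200,140,5,z,"side")
m=c(416,372,zt);print(m)
E=[c(x,y,zt) for x,y in[(217,350),(515,360),(370,455),(237,408),(482,422),(300,445),(440,445)]]
print(circ(E))
rims=[c(x,y,zt+20) for x,y in[(262,308),(268,375),(378,398),(469,360),(453,291)]]
print(np.round(rims,1),circ(rims))
cc=circ(rims)[0]
for r in rims: print(np.degrees(np.arctan2(*(r[:2]-cc)[::-1])))
for q in(cc,[492.1,15.5]): print("mark ang",np.degrees(np.arctan2(*(m[:2]-q)[::-1])),np.hypot(*(m[:2]-q)))
```

```text
[459.92741465  15.3001773  136.7       ]
(array([487.9,  14.1]), np.float64(77.8))
[[544.9  18.9 156.7]
 [518.   69.1 156.7]
 [460.   65.4 156.7]
 [429.4  20.1 156.7]
 [458.1 -32.5 156.7]] (array([488.1,  17.2]), np.float64(57.9))
1.6711046386608233
60.08328091575104
120.19220513839555
177.20978015885044
-121.07939972813125
mark ang -176.1420910248151 28.236570115040955
mark ang -179.64414268035932 32.173205894505
```

Run:
```python
from h import *
c=lambda x,y,z:cw(x,y,240,205,12,z,"side")
print("shaft top",c(380,188,109), c(380,180,109))
P=[c(x,y,63) for x,y in[(110,345),(660,335),(380,522),(140,250),(630,250),(560,475),(200,475)]];print("platter",circ(P))
```

```text
shaft top [491.48366209  18.4217248  109.        ] [492.58526347  15.83788406 109.        ]
platter (array([493.6,  12.9]), np.float64(62.8))
```

Run:
```python
from h import *
p,d=capture("top"); crop("top",p,225,210,275,250,15,"t3");p,d=capture("side"); crop("side",p,235,190,310,240,10,"s3")
```

```text
(no output)
```

View pics/t3.png

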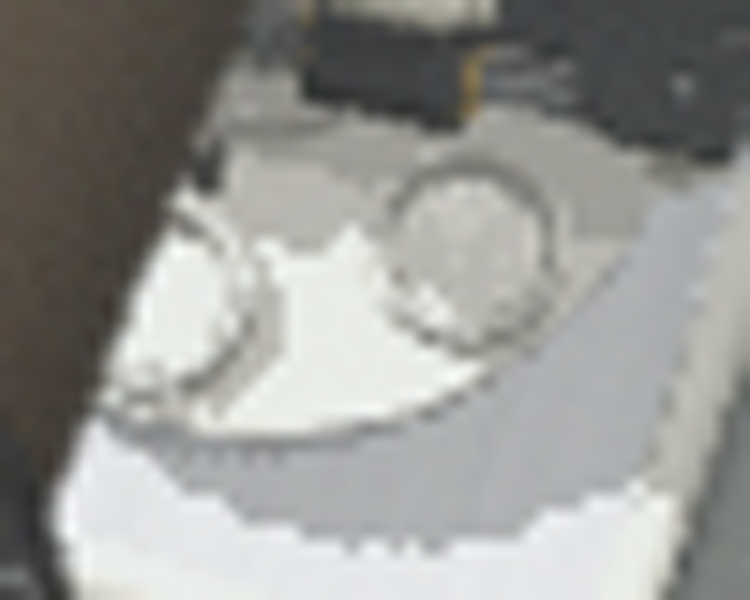

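View pics/s3.png

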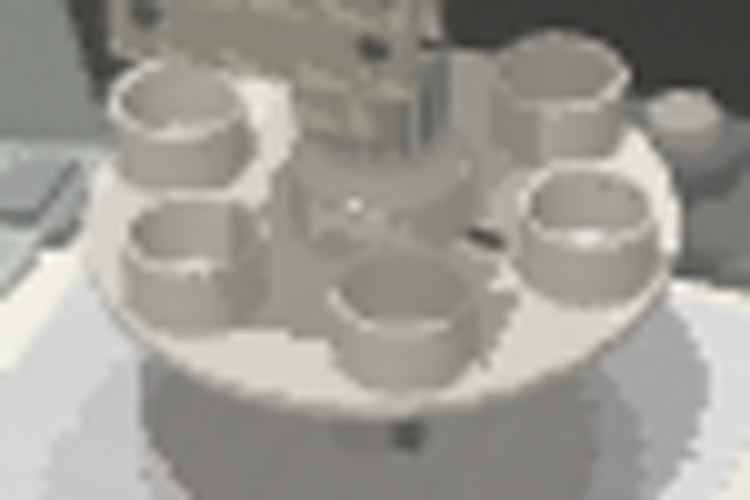

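Run:
```python
from h import *
zt=observe()["eef_pos"][2]-41+6
t=lambda x,y,z:cw(x,y,225,210,15,z)
s=lambda x,y,z:cw(x,y,235,190,10,z,"side")
P=np.array([t(x,y,zt) for x,y in[(240,437),(350,425),(420,400),(480,372),(580,295)]])
from scipy.optimize import least_squares
print("top edge r78:",least_squares(lambda c:np.hypot(*(P[:,:2]-c).T)-78,[490,14]).x)
print("cup",t(470,252,zt+20))
rims=[s(x,y,zt+20) for x,y in[(182,103),(192,235),(408,282),(588,205),(562,75)]]
def f(v):
    return np.ravel([ (r[:2]-v[:2]-58*np.array([np.cos(v[2]+a),np.sin(v[2]+a)])) for r,a in zip(rims,np.radians([0,60,120,180,240]))])
o=least_squares(f,[490,14,0]);print(o.x[:2],np.degrees(o.x[2]),o.fun.round(1))
m=s(487,238,zt);print("mark",m,np.degrees(np.arctan2(*(m[:2]-o.x[:2])[::-1])), observe()["eef_pos"])
```

```text
top edge r78: [489.23541644  15.09506007]
cup [457.82813979 -38.13809535 157.31913757]
[488.63102185  13.29171688] -1.0657400026025492 [-1.3  1.2  0.4  0.6  1.  -3.3  0.9  0.5 -1.   1. ]
mark [459.57077658  13.07256498 137.31913757] -179.56792377260248 [492.50134831  13.00040827 172.31913757]
```

Run:
```python
from h import *
go([497.3,13.0,145],down(np.radians(96.3)))
```

```text
shift tool m [ 0.0048  0.0273 -0.0006] turn [-0.0015  0.0087 -0.0019]
```

```bash
python3 -m jog '[[0,0.009,0,0.0045,0,0,1],[0,0.009,0,0.0045,0.007,0,1],[0,0.009,0,0.0045,0.015,0,1],[0,0.009,0,0.0045,0.02,0,1],[0,0.009,0,0.0045,0.024,0,1],[0,0.009,0,0.0045,0.028,0,1],[0,0.009,0,0.0045,0.028,0,1],[0,0.009,0,0.0045,0.028,0,1]]'; python3 -c "
from rig import *;o=observe();print(o['wrist_force'],o['ft_torque'],o['eef_pos'])"
```

```text
time: 7.05
eef_pos: [496.9, 13.6, 144.3]
ee_rot: [-1.568, -0.085, 0.088]
wrist_force: [-0.1, 0.9, -2.6]
grip_width: 32.2
[-0.10233125  0.86560393 -2.61193208] [ 0.11983648 -0.0001659  -0.03343777] [496.92186589  13.63517052 144.32582074]
```

```bash
python3 -m jog '[[0,0,0,0,0.004,0,1],[0,0,0,0,0.008,0,1],[0,0,0,0,0.012,0,1],[0,0,0,0,0.016,0,1],[0,0,0,0,0.02,0,1],[0,0,0,0,0.02,0,1],[0,0,0,0,0.02,0,1],[0,0,0,0,0.02,0,1]]'; python3 -c "
from rig import *;o=observe();print(o['wrist_force'],o['ft_torque'],o['eef_pos'])"
```

```text
time: 7.85
eef_pos: [496.4, 14.9, 123.6]
ee_rot: [-1.567, -0.085, 0.089]
wrist_force: [0.7, 6.0, -6.5]
grip_width: 32.3
[ 0.73370768  6.02527442 -6.51786652] [ 1.57584701 -0.05331331  0.01141617] [496.43584921  14.90528737 123.63879937]
```

```bash
python3 -m jog '[[0,0,0,0,0,0.001,1],[0,0,0,0,0,0.0015,1],[0,0,0,0,0,0.0015,1],[0,0,0,0,0,0.0015,1],[0,0,0,0,0,0.0015,1],[0,0,0,0,0,0.0015,1],[0,0,0,0,0,0.0015,1],[0,0,0,0,0,0.0015,1]]'; python3 -c "
from rig import *;o=observe();print(o['wrist_force'],o['ft_torque'],o['eef_pos'])"
```

```text
time: 8.65
eef_pos: [496.3, 16.4, 123.6]
ee_rot: [-1.567, -0.085, 0.089]
wrist_force: [-0.3, -0.4, -3.1]
grip_width: 32.4
[-0.2953339  -0.38838809 -3.11776967] [ 0.03024308  0.00184495 -0.00551692] [496.29501949  16.35946796 123.64219315]
```

```bash
python3 -m jog '[[0,0,0,0,0.003,0,1],[0,0,0,0,0.006,0,1],[0,0,0,0,0.009,0,1],[0,0,0,0,0.009,0,1],[0,0,0,0,0.009,0,1],[0,0,0,0,0.009,0,1],[0,0,0,0,0.009,0,1],[0,0,0,0,0.009,0,1]]'; python3 -c "
from rig import *;o=observe();print(o['wrist_force'],o['ft_torque'],o['eef_pos'])"
```

```text
time: 9.45
eef_pos: [496.3, 16.4, 114.7]
ee_rot: [-1.566, -0.085, 0.089]
wrist_force: [-0.3, 0.7, -3.0]
grip_width: 32.1
[-0.29937357  0.66724215 -2.99438817] [ 0.27091213  0.02939273 -0.01477655] [496.25620401  16.42595678 114.69692853]
```

```bash
python3 -m jog '[[0,0,0,0,0.003,0,1],[0,0,0,0,0.006,0,1],[0,0,0,0,0.009,0,1],[0,0,0,0,0.01,0,1],[0,0,0,0,0.01,0,1],[0,0,0,0,0.01,0,1],[0,0,0,0,0.01,0,1],[0,0,0,0,0.01,0,1]]'; python3 -c "
from rig import *;o=observe();print(o['wrist_force'],o['ft_torque'],o['eef_pos'])"
```

```text
time: 10.25
eef_pos: [496.2, 16.6, 104.8]
ee_rot: [-1.566, -0.085, 0.089]
wrist_force: [-2.2, 3.3, 0.7]
grip_width: 32.2
[-2.18793473  3.26002943  0.74627613] [0.55119166 0.32600271 0.01162094] [496.16970842  16.6371614  104.77066602]
```

Contact with the platter at the expected height. Release and retreat up.

```bash
python3 -m jog '[[0,0,0,0,0,0,0],[0,0,0,0,0,0,0],[0,0,0,0,0,0,0],[0,0,0,0,0,0,0],[0,0,0,0,0,0,0],[0,0,0,0,0,0,0],[0,0,0,0,-0.03,0,0],[0,0,0,0,-0.07,0,0]]'
python3 - <<'E'
from h import *
p,d=capture("top"); crop("top",p,190,150,320,270,5,"t4");p,d=capture("side"); crop("side",p,200,170,330,270,6,"s4")
go([455,330,210],down(np.radians(100)))
E
```

```text
time: 11.05
eef_pos: [494.9, 16.3, 174.1]
ee_rot: [-1.567, -0.082, 0.093]
wrist_force: [0.7, 0.7, 0.3]
grip_width: 89.9
shift tool m [-0.0092 -0.0299  0.3164] turn [-0.0029 -0.0637  0.0051]
```

View pics/s4.png

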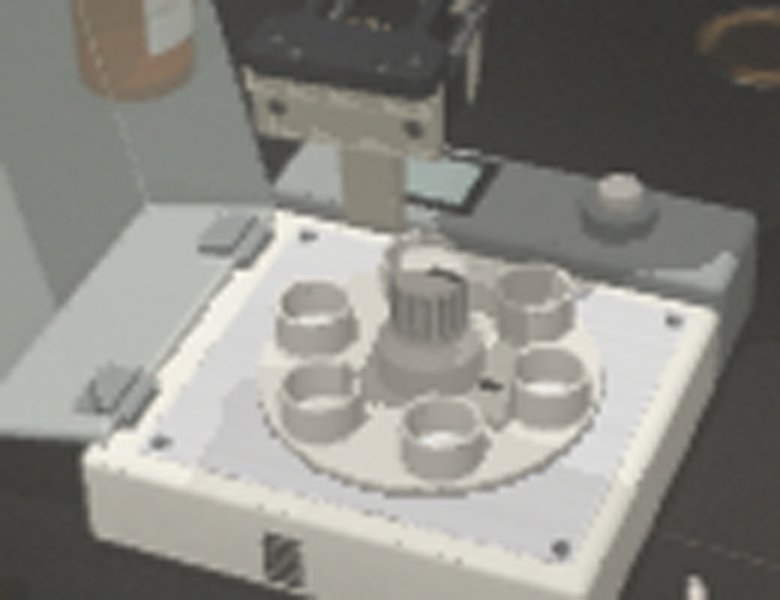

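```bash
cat >> h.py <<'E'
import scipy.cluster.hierarchy as H
from scipy.optimize import least_squares
def caps(n="top",box=(360,600,180,460),z=(52,70)):
    p,d=capture(n);C=cloud(n,d)
    m=(C[...,0]>box[0])&(C[...,0]<box[1])&(C[...,1]>box[2])&(C[...,1]<box[3])
    r=C[m&(C[...,2]>20)&(C[...,2]<31)]
    if len(r): print("rack",cv2.minAreaRect(r[:,:2].astype(np.float32)))
    c=C[m&(C[...,2]>z[0])&(C[...,2]<z[1])]
    l=H.fclusterdata(c[:,:2],9,'distance')
    out=[]
    for i in set(l):
        q=c[l==i]
        if len(q)>15: out.append(np.r_[cv2.minEnclosingCircle(q[:,:2].astype(np.float32))[0],len(q)]);
    out=np.array(out);print(out.round(1));return p,out
E
python3 - <<'E'
from h import *
p,o=caps();crop("top",p,100,150,190,225,8,"t5")
W=np.array([(sx*34,y) for sx in(-1,1) for y in(-64,0,64)])
def f(v):
    c,s=np.cos(v[2]),np.sin(v[2]);g=W@np.array([[c,s],[-s,c]])+v[:2]
    return [np.hypot(*(g-q[:2]).T).min() for q in o]
b=least_squares(f,[470,322,.12]);print(b.x,np.degrees(b.x[2]),b.fun)
E
```

```text
rack ((470.37091064453125, 321.7095947265625), (125.99066925048828, 191.0428009033203), 7.349596977233887)
[[427.  381.2  47. ]
 [445.2 255.   52. ]
 [436.9 317.3  49. ]
 [504.9 325.2  46. ]
 [511.5 262.6  52. ]]
[4.70215955e+02 3.21833244e+02 1.28742426e-01] 7.376397679658398 [1.30809499 1.15324655 0.42912425 1.4274873  0.61308353]
```

View pics/t5.png

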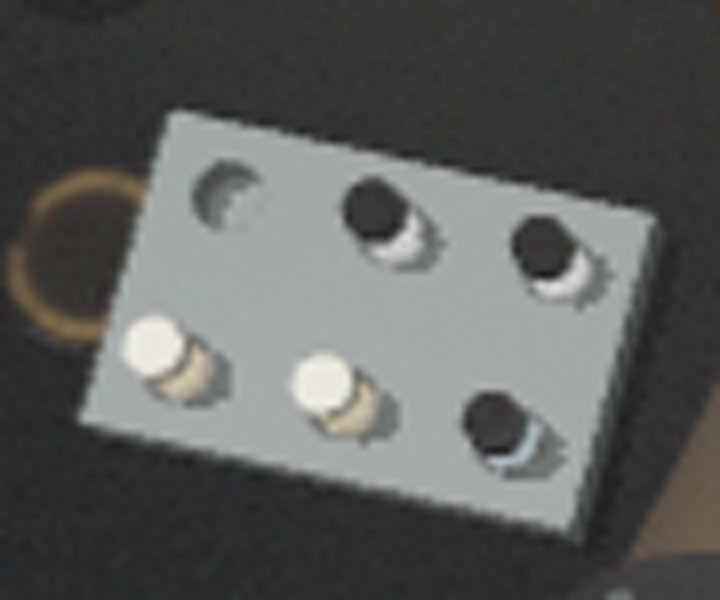

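Run:
```python
from h import *
go([444.7,254.8,110],down(np.radians(52)))
```

```text
shift tool m [-0.0269  0.0677  0.2424] turn [-0.0039  0.7741  0.0012]
```

```bash
python3 -m jog '[[0,0.12,0,-0.004,0,0.035,0],[0,0.25,0,-0.008,0.0,0.08,0],[0,0.38,0,-0.013,0.02,0.12,0],[0,0.5,0,-0.018,0.04,0.16,0],[0,0.62,0,-0.022,0.05,0.2,0],[0,0.774,0,-0.027,0.06,0.2424,0],[-0.003,0.774,0,-0.027,0.0677,0.2424,0],[-0.003,0.774,0,-0.027,0.0677,0.2424,0]]';python3 - <<'E'
from h import *
go([444.7,254.8,30],down(np.radians(52)))
p,d=capture("side");crop("side",p,150,260,350,400,4,"s5")
E
```

```text
time: 12.0
eef_pos: [443.0, 255.2, 108.1]
ee_rot: [-1.511, 0.516, -0.515]
wrist_force: [0.4, -0.4, -0.1]
grip_width: 91.8
shift tool m [0.0016 0.0781 0.0009] turn [0.0021 0.0045 0.    ]
```

View pics/s5.png

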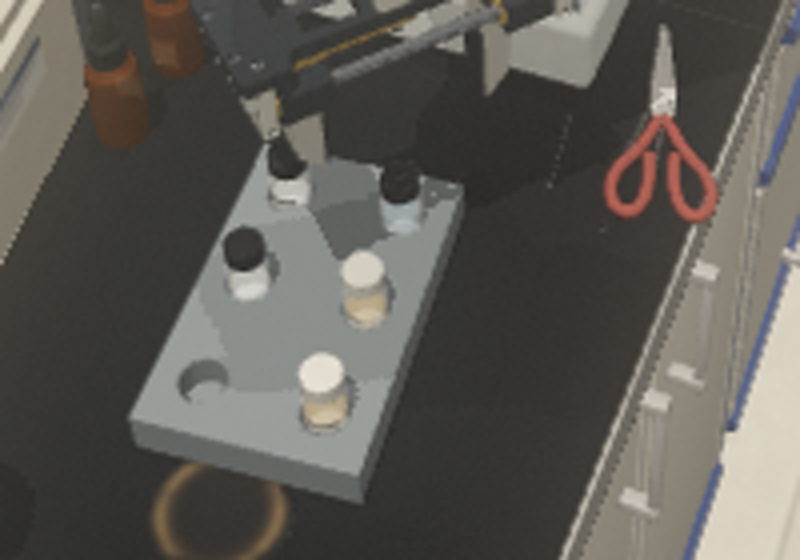

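```bash
python3 -m jog '[[0,0,0,0.0016,0.03,0.001,0],[0,0,0,0.0016,0.055,0.001,0],[0,0,0,0.0016,0.072,0.001,0],[0,0,0,0.0016,0.078,0.001,0],[0,0,0,0.0016,0.078,0.001,0],[0,0,0,0.0016,0.078,0.001,1],[0,0,0,0.0016,0.078,0.001,1],[0,0,0,0.0016,0.078,0.001,1]]' 15;  python3 -m jog '[[0,0,0,0,0,0,1],[0,0,0,0,0,0,1],[0,0,0,0,0,0,1],[0,0,0,0,0,0,1],[0,0,0,0,0,0,1],[0,0,0,0,0,0,1],[0,0,0,0,0,0,1],[0,0,0,0,0,0,1]]'; python3 -c "
from rig import *;o=observe();print(o['wrist_force'],o['ft_torque'],o['eef_pos'])"
```

```text
time: 12.85
eef_pos: [446.2, 253.8, 31.7]
ee_rot: [-1.509, 0.517, -0.518]
wrist_force: [-1.4, -0.7, -0.2]
grip_width: 72.5
time: 13.65
eef_pos: [446.3, 254.0, 31.7]
ee_rot: [-1.508, 0.516, -0.518]
wrist_force: [-0.3, -0.6, -0.8]
grip_width: 23.2
[-0.32909208 -0.59407149 -0.81067131] [ 0.13074488 -0.04590432  0.03687156] [446.3068192  253.95243907  31.73511905]
```

```bash
python3 -m jog '[[0,0,0,0,-0.01,0,1],[0,0,0,0,-0.04,0,1],[0,0,0,0,-0.08,0,1],[0,0,0,0,-0.12,0,1],[0,0,0,0,-0.14,0,1],[0,0,0,0,-0.14,0,1],[0,0,0,0,-0.14,0,1],[0,0,0,0,-0.14,0,1]]'
python3 - <<'E'
from h import *
o=observe();print(o['wrist_force'],o["grip_width"])
p,d=capture("top");crop("top",p,210,180,280,250,10,"t6")
p,d=capture("side");crop("side",p,230,180,320,260,8,"s6");crop("side",p,150,200,350,350,4,"s6b")
E
```

```text
time: 14.45
eef_pos: [445.4, 253.5, 170.9]
ee_rot: [-1.51, 0.517, -0.517]
wrist_force: [0.2, 0.0, -0.5]
grip_width: 23.2
[ 0.24038649  0.02707973 -0.54025079] 23.247806839891464
```

View pics/t6.png

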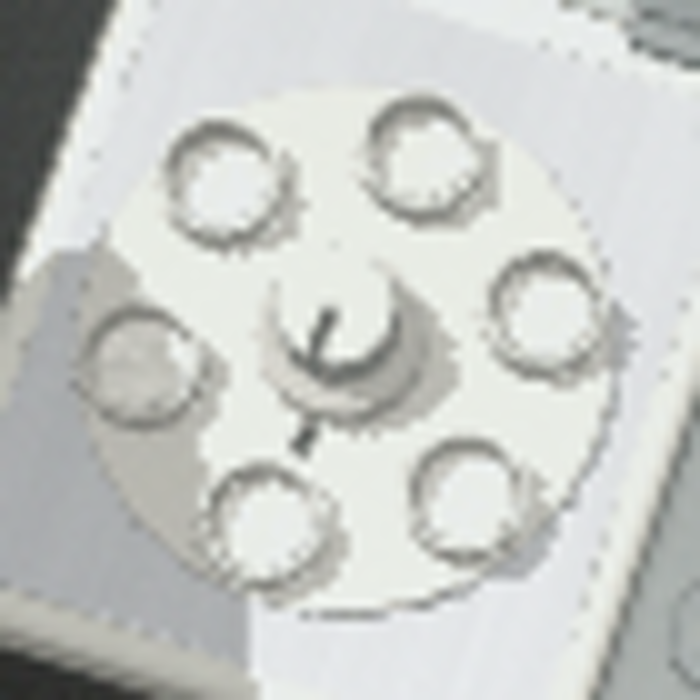

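View pics/s6.png

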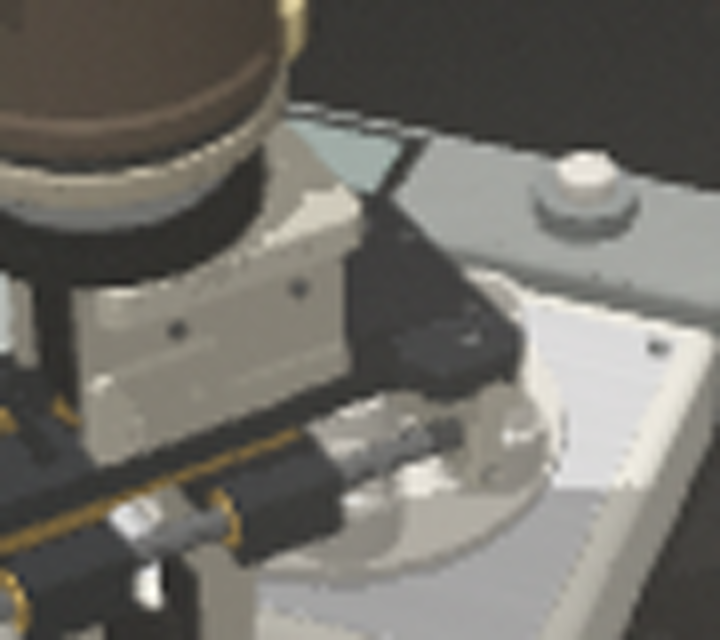

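View pics/s6b.png

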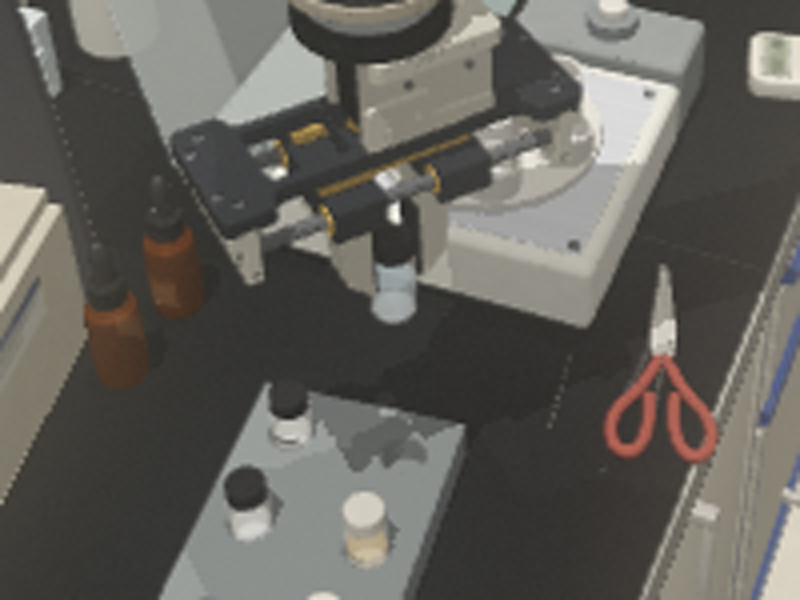

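Run:
```python
from h import *
px=[(422,158),(225,182),(145,368),(272,522),(467,500),(546,315)]
rims=[cw(x,y,210,180,10,89) for x,y in px]
def f(v): return np.ravel([ (r[:2]-v[:2]-58*np.array([np.cos(v[2]+a),np.sin(v[2]+a)])) for r,a in zip(rims,np.radians([0,60,120,180,240,300]))])
o=least_squares(f,[490,14,0]);print(o.x[:2],np.degrees(o.x[2]),o.fun.round(1))
for a in range(0,360,60):
  b=o.x[2]+np.radians(a);print(a,(o.x[:2]+58*np.array([np.cos(b),np.sin(b)])).round(1))
# held vial
s=lambda x,y,z:cw(x,y,150,200,4,z,"side")
zb=observe()["eef_pos"][2]-25.7
print(s(394,308,zb),observe()["eef_pos"])
```

```text
[491.8135502   12.04171713] -2.002291820933695 [-0.8  0.6  0.4 -0.3 -0.1 -0.6  1.8 -1.  -0.5  0.8 -0.8  0.5]
0 [549.8  10. ]
60 [522.6  61.2]
120 [464.6  63.3]
180 [433.8  14.1]
240 [461.1 -37.1]
300 [519.  -39.2]
[443.9778218  253.41783916 144.91826687] [445.47108904 253.50796878 170.61826687]
```

Run:
```python
from h import *
go([465.3,64.5,160],down(np.radians(28)))
```

```text
shift tool m [ 0.1317  0.011  -0.137 ] turn [0.002  0.4213 0.0009]
```

```bash
python3 -m jog '[[0,0.08,0,0.02,0,-0.021,1],[0,0.16,0,0.045,0,-0.047,1],[0,0.24,0,0.072,0,-0.075,1],[0,0.32,0,0.1,0,-0.104,1],[0,0.4,0,0.12,0.005,-0.125,1],[0.001,0.42,0,0.1317,0.008,-0.137,1],[0.001,0.42,0,0.1317,0.011,-0.137,1],[0.001,0.42,0,0.1317,0.011,-0.137,1]]';python3 - <<'E'
from h import *
print(observe()["eef_pos"],observe()["qpos"].round(2))
p,d=capture("top");crop("top",p,200,180,280,250,8,"t7")
p,d=capture("side");crop("side",p,230,170,330,260,8,"s7")
E
```

```text
time: 15.35
eef_pos: [464.9, 65.0, 159.3]
ee_rot: [-1.404, 0.841, -0.84]
wrist_force: [-0.4, 0.2, 0.1]
grip_width: 23.6
[464.91820714  65.00811063 159.29967542] [-0.53  0.26  0.34  2.05 -0.11  0.85  0.37]
```

View pics/s7.png

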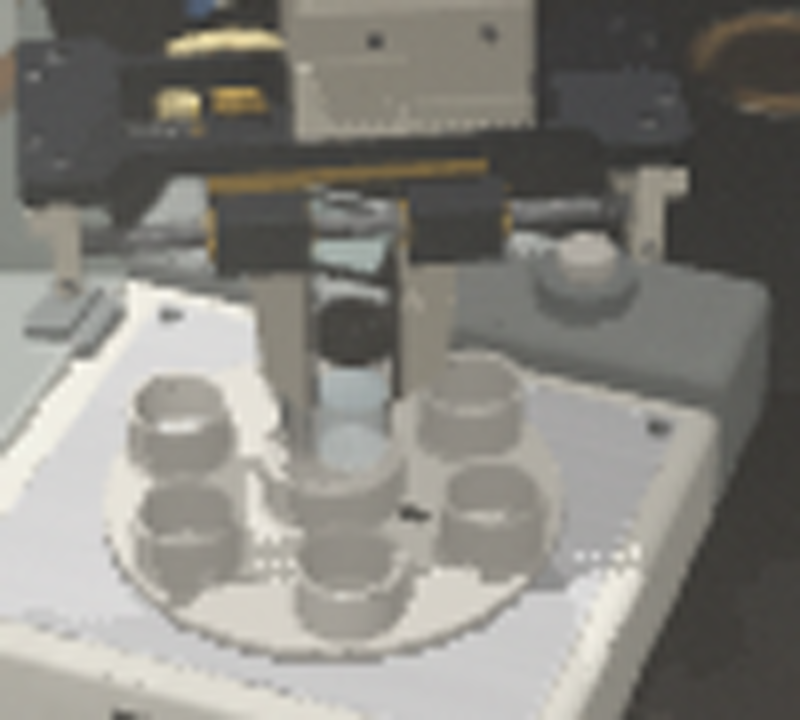

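View pics/t7.png

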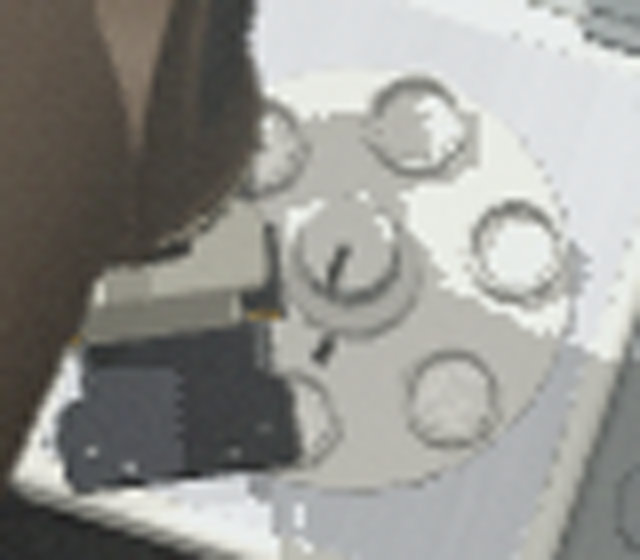

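Run:
```python
from h import *
s=lambda x,y,z:cw(x,y,230,170,8,z,"side").round(1)
print("vial base",s(350,447,133.6),"cap top",s(355,318,187.6))
rims=[s(x,y,89) for x,y in[(182,400),(190,508),(352,555),(494,490),(472,383)]];print(rims)
def f(v): return np.ravel([ (r[:2]-v[:2]-58*np.array([np.cos(v[2]+a),np.sin(v[2]+a)])) for r,a in zip(rims,np.radians([0,60,120,180,240]))])
o=least_squares(f,[490,14,0]);print(o.x[:2],np.degrees(o.x[2]),o.fun.round(1))
b=o.x[2]+np.radians(120);print(o.x[:2]+58*np.array([np.cos(b),np.sin(b)]))
```

```text
vial base [466.1  63.6 133.6] cap top [462.4  67.  187.6]
[array([550.3,  12.4,  89. ]), array([523.8,  62.4,  89. ]), array([465.9,  63.8,  89. ]), array([435.2,  16.7,  89. ]), array([462.2, -33.3,  89. ])]
[492.87906758  14.1330594 ] -2.261501450117274 [-0.5  0.6 -0.  -0.8  0.  -1.7  0.3  0.3  0.3  1.6]
[465.88372969  65.4677624 ]
```

```bash
python3 -m jog '[[0,0,0,0.0,0.02,0.0005,1],[0,0,0,0,0.04,0.0005,1],[0,0,0,0,0.048,0.0005,1],[0,0,0,0,0.055,0.0005,1],[0,0,0,0,0.06,0.0005,1],[0,0,0,0,0.063,0.0005,1],[0,0,0,0,0.0635,0.0005,1],[0,0,0,0,0.0635,0.0005,1]]';python3 - <<'E'
from h import *
print(observe()["eef_pos"],observe()["wrist_force"],observe()["ft_torque"])
p,d=capture("side");crop("side",p,230,170,330,260,8,"s8")
E
```

```text
time: 16.25
eef_pos: [465.8, 66.1, 96.5]
ee_rot: [-1.404, 0.839, -0.839]
wrist_force: [0.0, 0.1, -0.2]
grip_width: 23.4
[465.79583755  66.09985684  96.5071669 ] [ 0.04758209  0.12488781 -0.18061422] [-0.12621268  0.02211934  0.02974247]
```

View pics/s8.png

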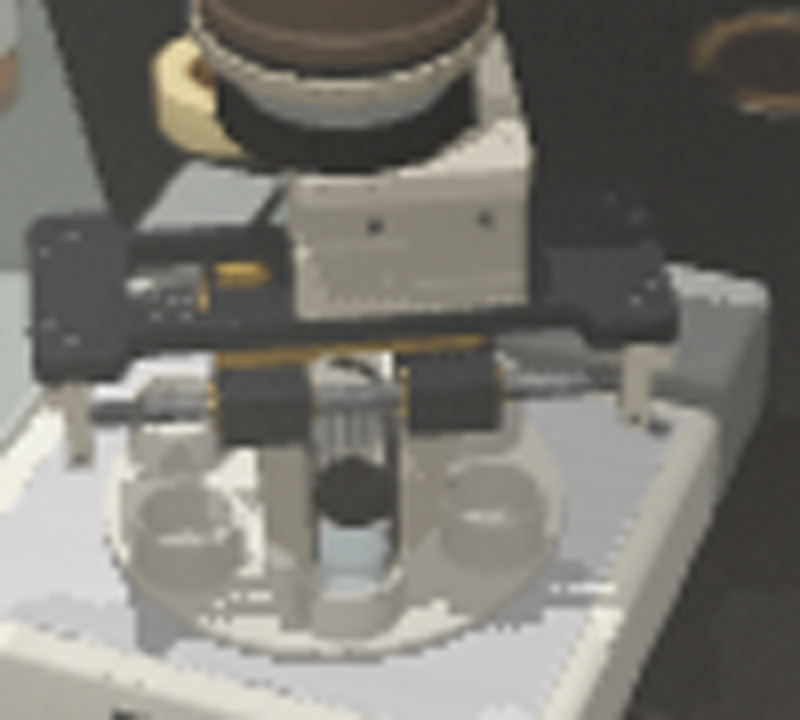

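```bash
python3 -m jog '[[0,0,0,0,0.0015,0,1],[0,0,0,0,0.0015,0,1],[0,0,0,0,0.0015,0,0.4],[0,0,0,0,0.0015,0,0.4],[0,0,0,0,0.0015,0,0.4],[0,0,0,0,0.0,0,0.4],[0,0,0,0,-0.035,0,0.4],[0,0,0,0,-0.075,0,0.4]]';python3 - <<'E'
from h import *
print(observe()["eef_pos"],observe()["wrist_force"],observe()["ft_torque"])
p,d=capture("side");crop("side",p,230,170,330,260,8,"s9");cv2.imwrite("pics/s9f.png",p)
caps()
E
```

```text
time: 17.1
eef_pos: [464.7, 65.7, 171.6]
ee_rot: [-1.407, 0.841, -0.838]
wrist_force: [0.5, 0.6, -0.5]
grip_width: 55.0
[464.69410929  65.74737586 171.56251911] [ 0.46434408  0.60117754 -0.48174807] [ 0.0194437  -0.05647059 -0.00619455]
rack ((467.47723388671875, 339.54217529296875), (125.7532730102539, 153.8448028564453), 7.200876712799072)
[[501.7 326.7  47. ]
 [511.4 265.4  26. ]
 [427.6 379.5  49. ]
 [436.  316.8  48. ]]
```

View pics/s9.png

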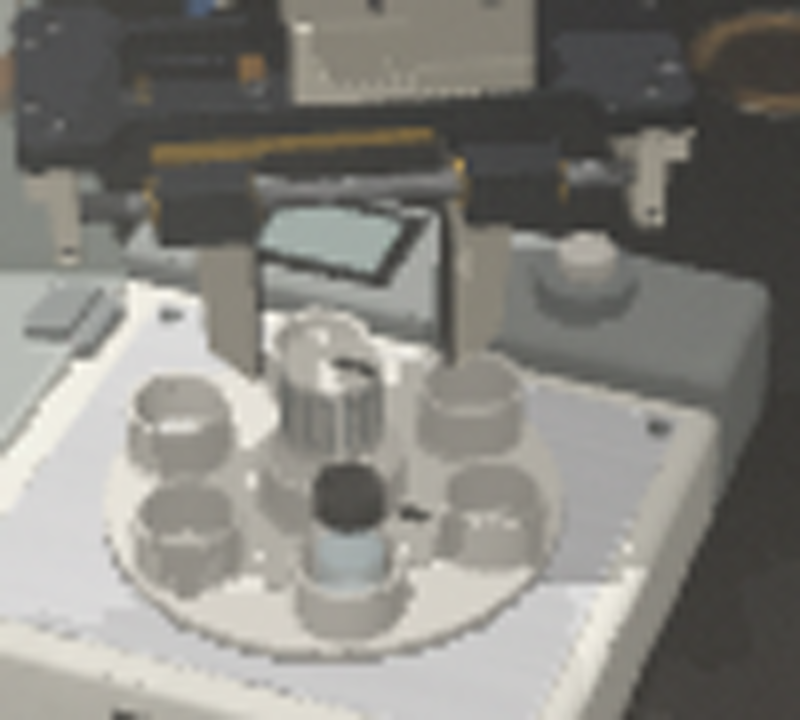

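Run:
```python
from h import *
go([512.2,262.8,31.5],down(np.radians(52)))
```

```text
shift tool m [-0.1527  0.145   0.1302] turn [-0.0062 -0.4153  0.0033]
```

```bash
python3 -m jog '[[0,-0.08,0,-0.025,0,0.021,0.25],[0,-0.16,0,-0.055,0,0.047,0.25],[0,-0.24,0,-0.085,0,0.073,0.25],[0,-0.32,0,-0.115,0.03,0.098,0.25],[-0.003,-0.415,0.002,-0.145,0.04,0.124,0.25],[-0.003,-0.415,0.002,-0.1527,0.05,0.1302,0.25],[-0.003,-0.415,0.002,-0.1527,0.055,0.1302,0.25],[-0.003,-0.415,0.002,-0.1527,0.055,0.1302,0.25]]';python3 - <<'E'
from h import *
go([512.2,262.8,31.5],down(np.radians(52)))
p,d=capture("side");crop("side",p,150,260,350,400,4,"s10")
E
```

```text
time: 18.0
eef_pos: [511.0, 260.9, 120.6]
ee_rot: [-1.508, 0.519, -0.522]
wrist_force: [-0.4, -1.0, -0.8]
grip_width: 68.8
shift tool m [-0.0004  0.0891  0.0022] turn [-0.0004 -0.0021  0.0019]
```

View pics/s10.png

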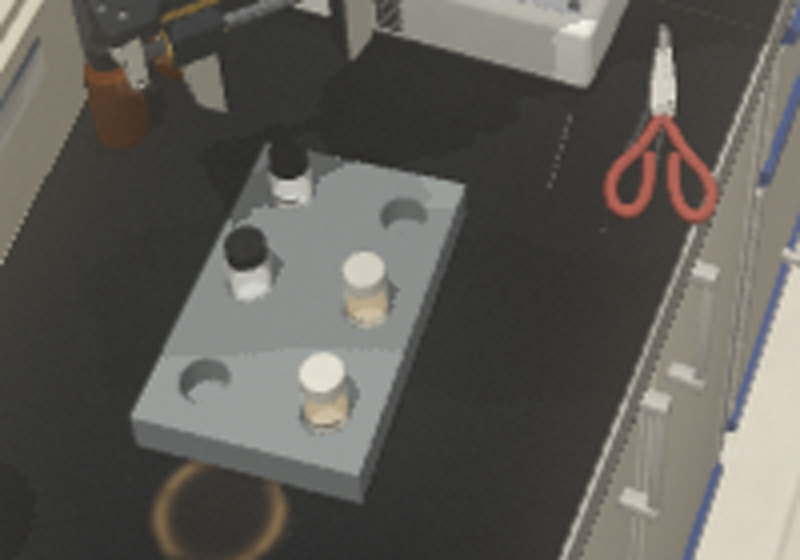

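```bash
python3 -m jog '[[0,0,0,0,0.03,0.002,0.25],[0,0,0,0,0.06,0.002,0.25],[0,0,0,0,0.08,0.002,0.25],[0,0,0,0,0.089,0.002,0.25],[0,0,0,0,0.089,0.002,0.25],[0,0,0,0,0.089,0.002,1],[0,0,0,0,0.089,0.002,1],[0,0,0,0,0.089,0.002,1]]' 15;  python3 -m jog '[[0,0,0,0,0,0,1],[0,0,0,0,0,0,1],[0,0,0,0,0,0,1],[0,0,0,0,-0.01,0,1],[0,0,0,0,-0.04,0,1],[0,0,0,0,-0.08,0,1],[0,0,0,0,-0.12,0,1],[0,0,0,0,-0.14,0,1]]'
python3 - <<'E'
from h import *
o=observe();print(o['wrist_force'],o["grip_width"])
c=np.array([492.8,13.8])
for a in range(0,360,60): b=np.radians(a-2.1); print(a,(c+58*np.array([np.cos(b),np.sin(b)])).round(1))
go([522,-36.8,165],down(np.radians(28)))
E
```

```text
time: 18.85
eef_pos: [513.6, 262.4, 33.5]
ee_rot: [-1.505, 0.518, -0.524]
wrist_force: [0.0, 0.6, -0.2]
grip_width: 49.2
time: 19.65
eef_pos: [514.2, 262.8, 177.7]
ee_rot: [-1.502, 0.516, -0.527]
wrist_force: [1.3, -0.3, -0.4]
grip_width: 23.2
[ 1.31767772 -0.33904342 -0.43907234] 23.1923229657564
0 [550.8  11.7]
60 [523.6  62.9]
120 [465.7  65.1]
180 [434.8  15.9]
240 [462.  -35.3]
300 [519.9 -37.5]
shift tool m [ 0.1913  0.0118 -0.2308] turn [-0.0081  0.4155  0.0028]
```

```bash
python3 -m jog '[[0,0.06,0,0.02,0,-0.026,1],[0,0.12,0,0.048,0,-0.058,1],[0,0.18,0,0.077,0,-0.093,1],[0,0.24,0,0.106,0,-0.128,1],[0,0.3,0,0.135,0.005,-0.163,1],[-0.004,0.36,0.002,0.164,0.008,-0.198,1],[-0.008,0.415,0.003,0.1900,0.011,-0.231,1],[-0.008,0.415,0.003,0.1900,0.011,-0.231,1]]';python3 - <<'E'
from h import *
print(observe()["qpos"].round(2)); go([519.9,-37.5,160],down(np.radians(28)))
p,d=capture("top");crop("top",p,200,180,280,250,8,"t11")
p,d=capture("side");crop("side",p,230,170,330,260,8,"s11")
E
```

```text
time: 20.45
eef_pos: [520.1, -43.1, 166.5]
ee_rot: [-1.401, 0.849, -0.851]
wrist_force: [0.1, -0.1, -0.1]
grip_width: 23.1
[-0.32  0.34  0.39  1.92 -0.16  0.91  0.62]
shift tool m [-0.0051  0.0065  0.0024] turn [ 0.001  -0.01    0.0023]
```

View pics/s11.png

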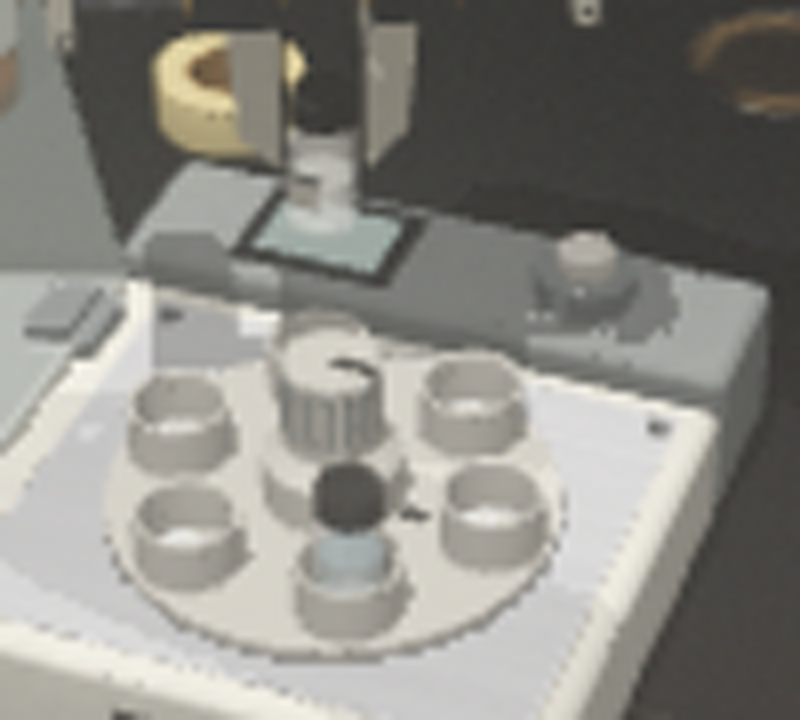

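View pics/t11.png

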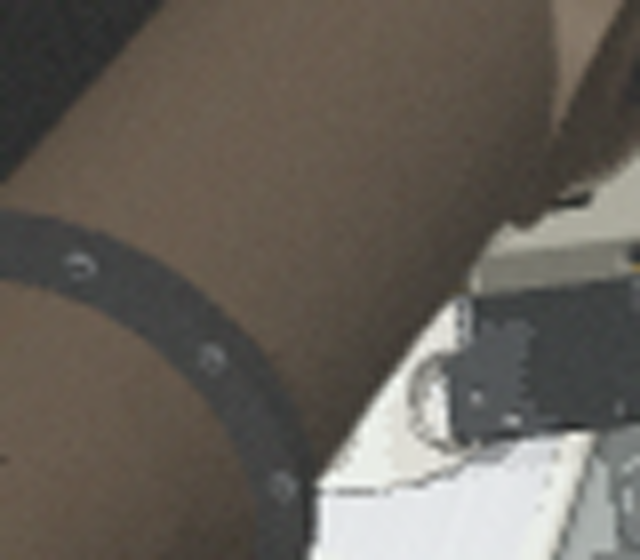

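```bash
python3 -m jog '[[0,-0.01,0.002,-0.005,0.005,0.0024,1],[0,-0.01,0.002,-0.005,0.015,0.0024,1],[0,-0.01,0.002,-0.005,0.025,0.0024,1],[0,-0.01,0.002,-0.005,0.035,0.0024,1],[0,-0.01,0.002,-0.005,0.041,0.0024,1],[0,-0.01,0.002,-0.005,0.041,0.0024,1],[0,-0.01,0.002,-0.005,0.041,0.0024,1],[0,-0.01,0.002,-0.005,0.041,0.0024,1]]';python3 - <<'E'
from h import *
s=lambda x,y,z:cw(x,y,230,170,8,z,"side").round(1)
print("prev vial base",s(322,215,139.3))
go([519.9,-37.5,97],down(np.radians(28)))
p,d=capture("side");crop("side",p,230,170,330,260,8,"s12")
E
```

```text
time: 21.35
eef_pos: [520.8, -31.7, 125.6]
ee_rot: [-1.402, 0.837, -0.835]
wrist_force: [-0.3, -0.1, -1.0]
grip_width: 23.4
prev vial base [520.2 -40.5 139.3]
shift tool m [ 0.0048  0.0286 -0.0036] turn [-0.0009  0.0081 -0.002 ]
```

View pics/s12.png

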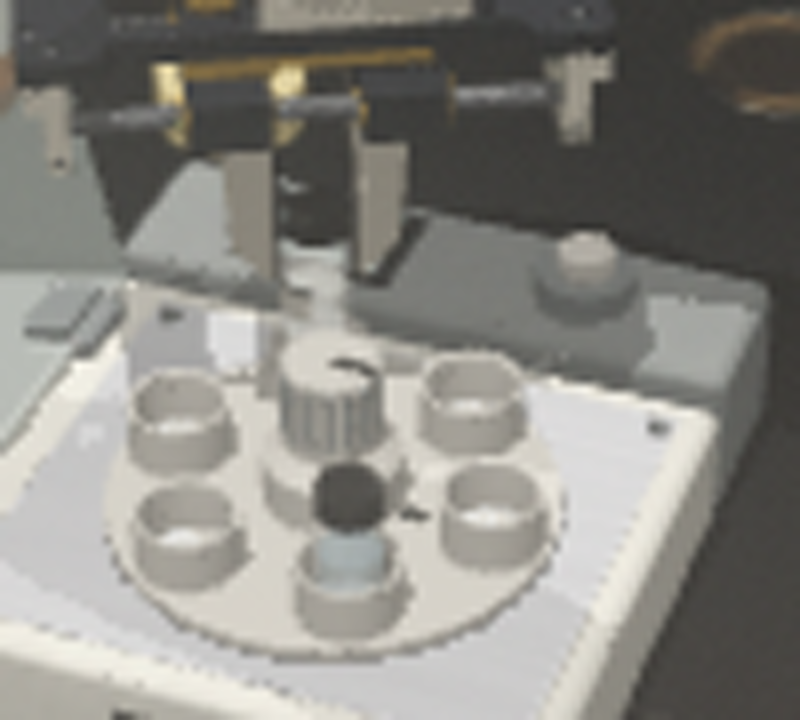

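```bash
python3 -m jog '[[0,0.008,-0.002,0.0048,0.0,-0.0036,1],[0,0.008,-0.002,0.0048,0.0,-0.0036,1],[0,0.008,-0.002,0.0048,0.0,-0.0036,1],[0,0.008,-0.002,0.0048,0.0,-0.0036,1],[0,0.008,-0.002,0.0048,0.01,-0.0036,1],[0,0.008,-0.002,0.0048,0.01,-0.0036,1],[0,0.008,-0.002,0.0048,0.01,-0.0036,1],[0,0.008,-0.002,0.0048,0.01,-0.0036,1]]';python3 - <<'E'
from h import *
go([519.9,-37.5,97],down(np.radians(28)))
print(observe()["eef_pos"],observe()["wrist_force"])
E
```

```text
time: 22.2
eef_pos: [519.9, -37.6, 115.6]
ee_rot: [-1.401, 0.842, -0.842]
wrist_force: [-0.3, -0.2, 0.3]
grip_width: 23.2
shift tool m [-0.0001  0.0186  0.    ] turn [-0.0008  0.0001 -0.    ]
[519.88296704 -37.5702903  115.56905542] [-0.34555316 -0.20528091  0.27753808]
```

```bash
python3 -m jog '[[0,0,0,0,0.006,0,1],[0,0,0,0,0.012,0,1],[0,0,0,0,0.017,0,1],[0,0,0,0,0.0185,0,1],[0,0,0,0,0.0185,0,1],[0,0,0,0,0.0185,0,1],[0,0,0,0,0.0185,0,1],[0,0,0,0,0.0185,0,1]]';python3 - <<'E'
from h import *
print(observe()["eef_pos"],observe()["wrist_force"])
p,d=capture("side");crop("side",p,230,170,330,260,8,"s13")
E
```

```text
time: 23.0
eef_pos: [519.9, -37.6, 97.1]
ee_rot: [-1.401, 0.842, -0.842]
wrist_force: [-0.5, -0.2, 0.0]
grip_width: 23.3
[519.93377752 -37.56848001  97.08238721] [-0.50037475 -0.18471195  0.03673134]
```

View pics/s13.png

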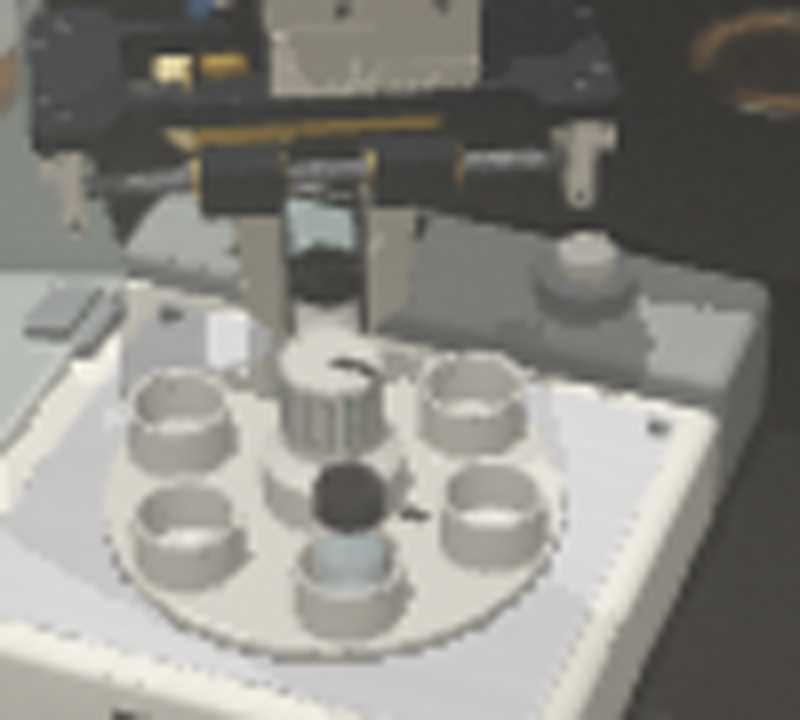

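```bash
python3 -m jog '[[0,0,0,0,0.001,0,1],[0,0,0,0,0.001,0,1],[0,0,0,0,0.001,0,0.4],[0,0,0,0,0.001,0,0.4],[0,0,0,0,0.001,0,0.4],[0,0,0,0,0.0,0,0.4],[0,0,0,0,-0.035,0,0.4],[0,0,0,0,-0.075,0,0.4]]';python3 - <<'E'
from h import *
print(observe()["eef_pos"],observe()["wrist_force"])
caps()
p,d=capture("side");crop("side",p,230,170,330,260,8,"s14")
go([440,200,180],down(np.radians(-38)))
E
```

```text
time: 23.85
eef_pos: [518.6, -37.7, 171.8]
ee_rot: [-1.403, 0.844, -0.84]
wrist_force: [1.4, -0.9, 0.1]
grip_width: 55.0
[518.6007027  -37.6602704  171.82762037] [ 1.39532777 -0.85168027  0.08387676]
rack ((469.19134521484375, 321.3095397949219), (125.3830795288086, 191.83262634277344), 6.829747676849365)
[[503.1 325.   48. ]
 [436.9 316.2  50. ]
 [427.8 380.6  47. ]]
shift tool m [-0.249  -0.0039  0.0386] turn [-0.0087  1.1516 -0.0016]
```

View pics/s14.png

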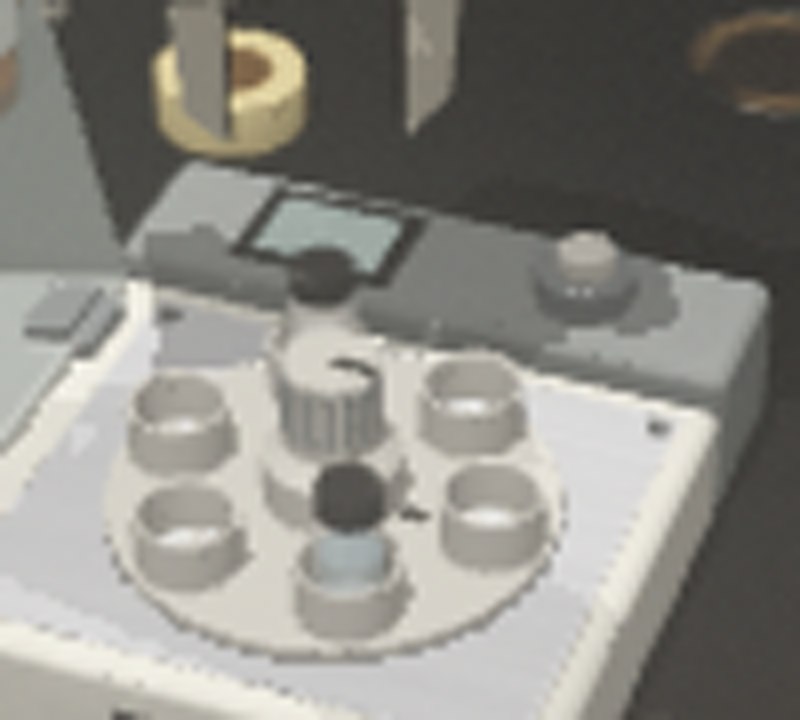

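Run:
```python
from h import *
go([503.9,325.8,115],down(np.radians(52)))
```

```text
shift tool m [-0.3303  0.0617  0.1535] turn [-0.007  -0.4192  0.0048]
```

```bash
python3 -m jog '[[0,-0.06,0,-0.041,0,0.019,0.25],[0,-0.12,0,-0.083,0,0.038,0.25],[0,-0.18,0,-0.124,0,0.058,0.25],[0,-0.24,0,-0.165,0.0,0.077,0.25],[0,-0.3,0,-0.206,0.0,0.096,0.25],[-0.003,-0.36,0.002,-0.248,0.02,0.115,0.25],[-0.006,-0.419,0.004,-0.289,0.04,0.135,0.25],[-0.006,-0.419,0.004,-0.3303,0.061,0.1535,0.25]]';python3 -m jog '[[0,0,0,0,0,0,0.25],[0,0,0,0,0,0,0.25],[0,0,0,0,0,0,0.25],[0,0,0,0,0,0,0.25],[0,0,0,0,0,0,0.25],[0,0,0,0,0,0,0.25],[0,0,0,0,0,0,0.25],[0,0,0,0,0,0,0.25]]';python3 - <<'E'
from h import *
go([503.9,325.8,31.5],down(np.radians(52)))
E
```

```text
time: 24.75
eef_pos: [503.7, 327.6, 114.8]
ee_rot: [-1.507, 0.517, -0.519]
wrist_force: [1.3, 0.1, -0.3]
grip_width: 68.5
time: 25.55
eef_pos: [503.8, 327.5, 115.0]
ee_rot: [-1.507, 0.517, -0.519]
wrist_force: [-0.1, 0.2, -0.6]
grip_width: 68.8
shift tool m [ 0.001   0.0835 -0.0014] turn [-0.0017  0.0014  0.0009]
```

```bash
python3 -m jog '[[0,0,0,0.001,0.03,-0.0014,0.25],[0,0,0,0.001,0.06,-0.0014,0.25],[0,0,0,0.001,0.078,-0.0014,0.25],[0,0,0,0.001,0.0835,-0.0014,0.25],[0,0,0,0.001,0.0835,-0.0014,0.25],[0,0,0,0.001,0.0835,-0.0014,1],[0,0,0,0.001,0.0835,-0.0014,1],[0,0,0,0.001,0.0835,-0.0014,1]]' 15;  python3 -m jog '[[0,0,0,0,0,0,1],[0,0,0,0,0,0,1],[0,0,0,0,0,0,1],[0,0,0,0,-0.01,0,1],[0,0,0,0,-0.04,0,1],[0,0,0,0,-0.08,0,1],[0,0,0,0,-0.12,0,1],[0,0,0,0,-0.14,0,1]]'
python3 - <<'E'
from h import *
o=observe();print(o['wrist_force'],o["grip_width"])
go([434.8,15.9,162],down(np.radians(88)))
E
```

```text
time: 26.35
eef_pos: [504.5, 326.2, 32.5]
ee_rot: [-1.505, 0.516, -0.52]
wrist_force: [0.3, 0.1, -0.1]
grip_width: 49.5
time: 27.15
eef_pos: [505.3, 326.6, 176.9]
ee_rot: [-1.501, 0.514, -0.522]
wrist_force: [-0.0, 0.2, 0.2]
grip_width: 23.6
[-0.01095278  0.18214211  0.18834873] 23.59372031352122
shift tool m [ 0.1354  0.0129 -0.2884] turn [-0.0069 -0.6273  0.0048]
```

```bash
python3 -m jog '[[0,-0.08,0,0.018,0,-0.04,1],[0,-0.16,0,0.037,0,-0.08,1],[0,-0.24,0,0.058,0,-0.123,1],[0,-0.32,0,0.077,0,-0.165,1],[0,-0.4,0,0.096,0.0,-0.206,1],[-0.003,-0.48,0.002,0.115,0.0,-0.247,1],[-0.007,-0.56,0.005,0.1354,0.005,-0.288,1],[-0.007,-0.627,0.005,0.1354,0.01,-0.2884,1]]';python3 -m jog '[[0,0,0,0,0,0,1],[0,0,0,0,0,0,1],[0,0,0,0,0,0,1],[0,0,0,0,0,0,1],[0,0,0,0,0,0,1],[0,0,0,0,0,0,1],[0,0,0,0,0,0,1],[0,0,0,0,0,0,1]]';python3 - <<'E'
from h import *
print(observe()["qpos"].round(2)); go([434.8,15.9,96],down(np.radians(88)))
p,d=capture("side");crop("side",p,230,170,330,260,8,"s15")
E
```

```text
time: 27.95
eef_pos: [433.3, 9.9, 165.6]
ee_rot: [-1.572, 0.031, -0.031]
wrist_force: [-0.3, 0.9, -0.2]
grip_width: 23.2
time: 28.75
eef_pos: [433.3, 10.0, 165.6]
ee_rot: [-1.572, 0.031, -0.031]
wrist_force: [0.1, -0.4, 0.3]
grip_width: 23.0
[-0.3   0.19  0.18  2.11 -0.04  0.85  1.43]
shift tool m [0.0013 0.0696 0.0061] turn [ 0.0018 -0.0047 -0.0004]
```

View pics/s15.png

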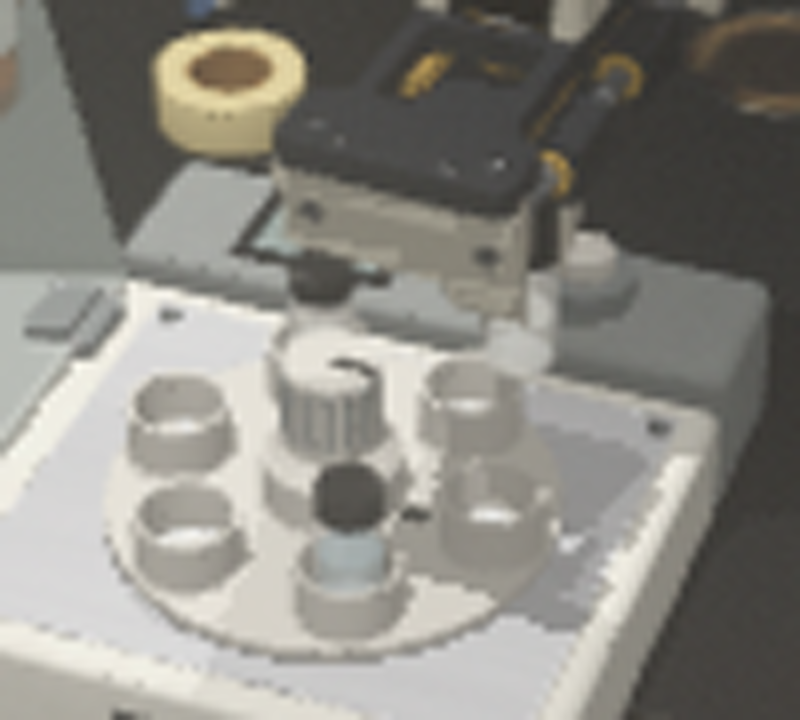

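```bash
python3 -m jog '[[0,0,0,0.0013,0,0.006,1],[0,0,0,0.0013,0,0.006,1],[0,0,0,0.0013,0.01,0.006,1],[0,0,0,0.0013,0.02,0.006,1],[0,0,0,0.0013,0.035,0.006,1],[0,0,0,0.0013,0.045,0.006,1],[0,0,0,0.0013,0.045,0.006,1],[0,0,0,0.0013,0.045,0.006,1]]';python3 - <<'E'
from h import *
print(cw(522,350,230,170,8,139.1,"side"), "at tcp 433.3,10")
go([434.8,15.9,96],down(np.radians(88)))
p,d=capture("side");crop("side",p,230,170,330,260,8,"s16")
E
```

```text
time: 29.6
eef_pos: [434.6, 15.7, 120.3]
ee_rot: [-1.573, 0.032, -0.03]
wrist_force: [-1.0, 0.5, 0.0]
grip_width: 23.5
[431.24795958   3.92385374 139.1       ] at tcp 433.3,10
shift tool m [0.0002 0.0243 0.0003] turn [ 0.0021 -0.005  -0.0012]
```

View pics/s16.png

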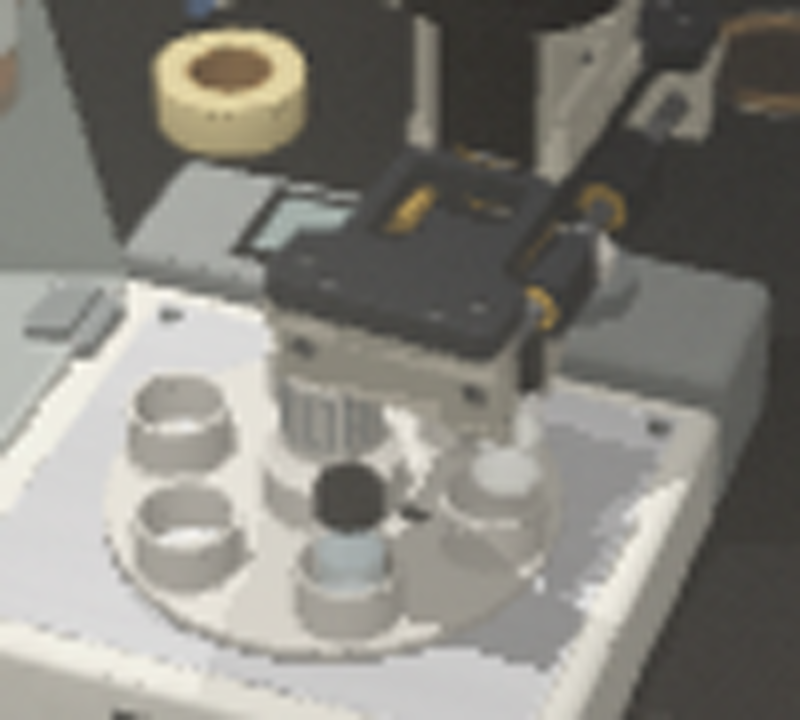

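Run:
```python
from h import *
print(cw(507,470,230,170,8,93.8,"side"), cw(494,490,230,170,8,89,"side"))
```

```text
[432.89302272  10.92184608  93.8       ] [435.18423759  16.67958225  89.        ]
```

Run:
```python
from h import *
p,d=capture("side");crop("side",p,275,210,310,245,20,"s17")
p,d=capture("top");crop("top",p,200,180,280,250,8,"t17")
```

```text
(no output)
```

View pics/s17.png

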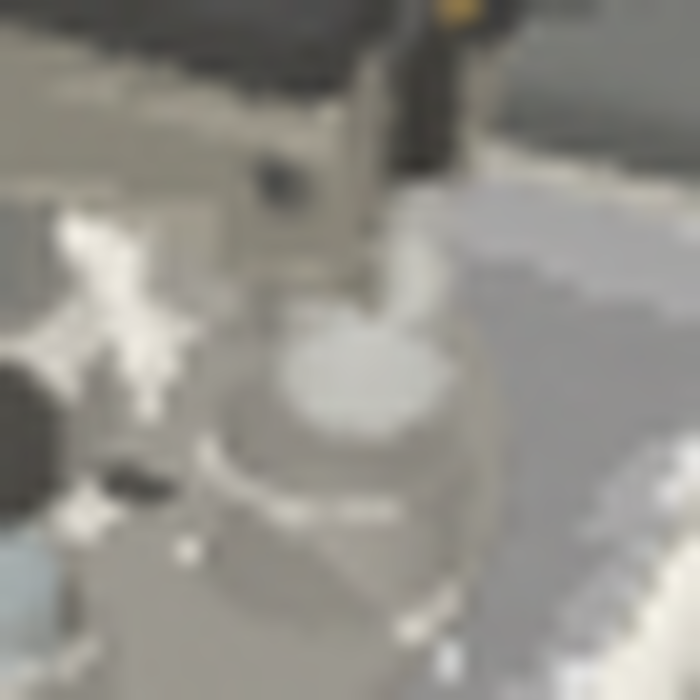

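View pics/t17.png

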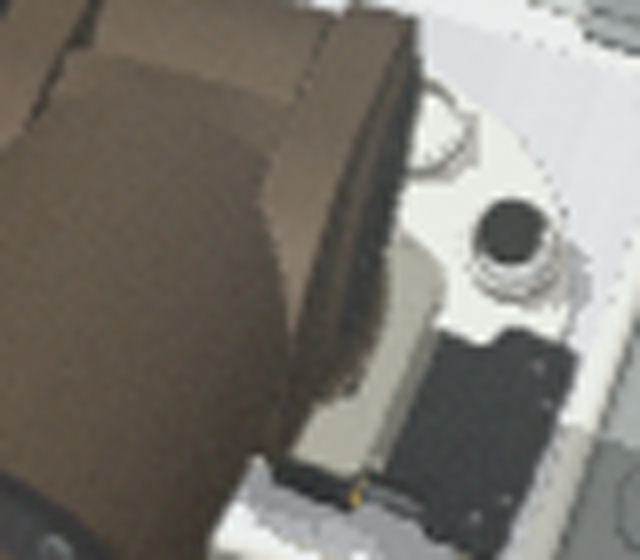

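```bash
python3 -m jog '[[0,0,0,0.0015,0,0.001,1],[0,0,0,0.0015,0.002,0.001,1],[0,0,0,0.0015,0.005,0.001,1],[0,0,0,0.0015,0.01,0.001,1],[0,0,0,0.0015,0.015,0.001,1],[0,0,0,0.0015,0.015,0.001,1],[0,0,0,0.0015,0.015,0.001,1],[0,0,0,0.0015,0.015,0.001,1]]';python3 - <<'E'
from h import *
print(observe()["wrist_force"],observe()["ft_torque"])
go([436.2,16.5,96],down(np.radians(88)))
p,d=capture("side");crop("side",p,270,205,310,245,18,"s18")
E
```

```text
time: 30.55
eef_pos: [436.8, 16.8, 106.0]
ee_rot: [-1.572, 0.031, -0.032]
wrist_force: [0.3, -0.3, 0.5]
grip_width: 23.2
[ 0.26702069 -0.29404728  0.45643538] [-0.02835817  0.03271715 -0.0304241 ]
shift tool m [-0.0006  0.01   -0.0003] turn [ 0.0016 -0.0049  0.0006]
```

View pics/s18.png

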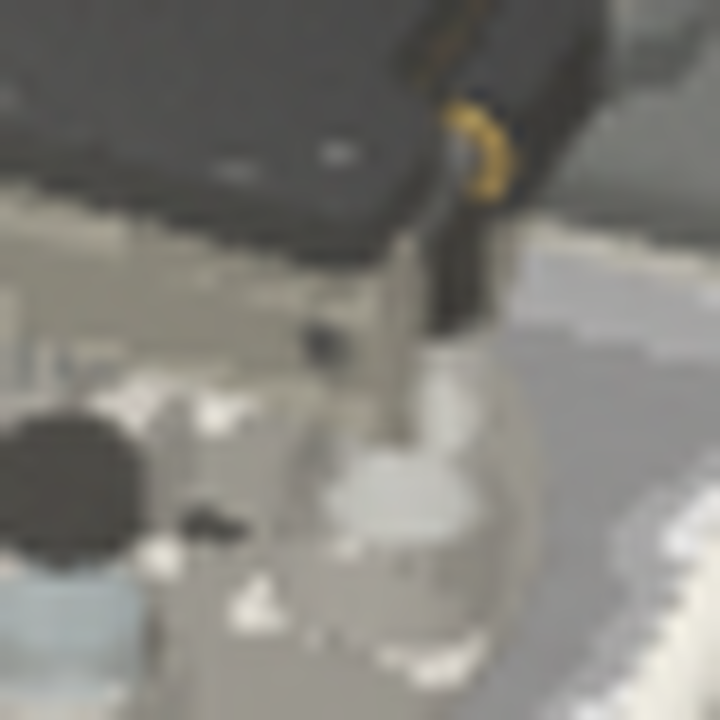

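```bash
python3 -m jog '[[0,0,0,0,0.005,0,1],[0,0,0,0,0.01,0,1],[0,0,0,0,0.0105,0,1],[0,0,0,0,0.0105,0,0.5],[0,0,0,0,0.0105,0,0.5],[0,0,0,0,0.0105,0,0.5],[0,0,0,0,0.0105,0,0.5],[0,0,0,0,0.0,0,0.5]]';python3 -m jog '[[0,0,0,0,-0.03,0,0.5],[0,0,0,0,-0.06,0,0.5],[0,0,0,0,-0.075,0,0.5],[0,0,0,0,-0.08,0,0.5],[0,0,0,0,-0.08,0,0.5],[0,0,0,0,-0.08,0,0.5],[0,0,0,0,-0.08,0,0.5],[0,0,0,0,-0.08,0,0.5]]';python3 - <<'E'
from h import *
print(observe()["eef_pos"],observe()["wrist_force"])
caps()
p,d=capture("side");crop("side",p,230,170,330,260,8,"s19")
go([437.6,317,120],down(np.radians(142)));go([437.6,317,120],down(np.radians(52)))
E
```

```text
time: 31.4
eef_pos: [435.9, 16.6, 105.5]
ee_rot: [-1.573, 0.033, -0.03]
wrist_force: [-0.1, 0.3, 0.4]
grip_width: 45.7
time: 32.2
eef_pos: [435.6, 16.7, 184.8]
ee_rot: [-1.573, 0.034, -0.029]
wrist_force: [0.6, 0.2, -0.6]
grip_width: 46.0
[435.59254478  16.72483805 184.80592032] [ 0.5721075   0.23429477 -0.59270876]
rack ((469.0006103515625, 320.4303283691406), (126.26847839355469, 190.07186889648438), 6.824165344238281)
[[427.8 379.7  51. ]
 [435.3 316.7  49. ]]
shift tool m [-0.01    0.0643  0.3003] turn [ 0.001  -0.9474 -0.0037]
shift tool m [-0.01    0.0643  0.3003] turn [ 0.0032  0.6234 -0.0018]
```

View pics/s19.png

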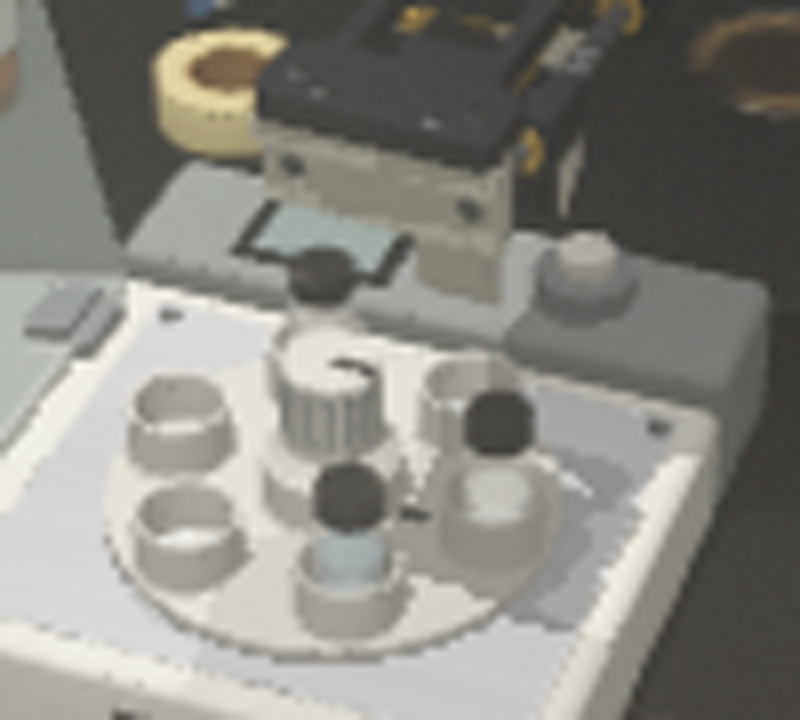

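```bash
python3 -m jog '[[0,0.09,0,0,0,0.04,0.25],[0,0.18,0,-0.002,0,0.08,0.25],[0,0.27,0,-0.004,0.01,0.12,0.25],[0,0.36,0,-0.006,0.02,0.16,0.25],[0,0.45,0,-0.008,0.03,0.2,0.25],[0.002,0.54,0,-0.01,0.045,0.25,0.25],[0.003,0.623,-0.002,-0.01,0.064,0.29,0.25],[0.003,0.623,-0.002,-0.01,0.064,0.3003,0.25]]';python3 -m jog '[[0,0,0,0,0,0,0.25],[0,0,0,0,0,0,0.25],[0,0,0,0,0,0,0.25],[0,0,0,0,0,0,0.25],[0,0,0,0,0,0,0.25],[0,0,0,0,0,0,0.25],[0,0,0,0,0,0,0.25],[0,0,0,0,0,0,0.25]]';python3 - <<'E'
from h import *
go([437.2,317.3,31.5],down(np.radians(52)))
E
```

```text
time: 33.1
eef_pos: [435.2, 321.8, 117.7]
ee_rot: [-1.51, 0.518, -0.514]
wrist_force: [-1.1, -0.4, 0.0]
grip_width: 68.8
time: 33.9
eef_pos: [435.2, 321.7, 117.7]
ee_rot: [-1.51, 0.518, -0.514]
wrist_force: [-0.1, 0.3, -0.3]
grip_width: 68.9
shift tool m [ 0.0044  0.0862 -0.0021] turn [ 0.0021  0.0037 -0.0018]
```

```bash
python3 -m jog '[[0,0.004,0,0.0044,0.03,-0.002,0.25],[0,0.004,0,0.0044,0.06,-0.002,0.25],[0,0.004,0,0.0044,0.078,-0.002,0.25],[0,0.004,0,0.0044,0.086,-0.002,0.25],[0,0.004,0,0.0044,0.086,-0.002,0.25],[0,0.004,0,0.0044,0.086,-0.002,1],[0,0.004,0,0.0044,0.086,-0.002,1],[0,0.004,0,0.0044,0.086,-0.002,1]]' 15;  python3 -m jog '[[0,0,0,0,0,0,1],[0,0,0,0,0,0,1],[0,0,0,0,0,0,1],[0,0,0,0,-0.04,0,1],[0,0,0,0,-0.08,0,1],[0,0,0,0,-0.12,0,1],[0,0,0,0,-0.135,0,1],[0,0,0,0,-0.135,0,1]]'; python3 -m jog '[[0,0,0,0,0,0,1],[0,0,0,0,0,0,1],[0,0,0,0,0,0,1],[0,0,0,0,0,0,1],[0,0,0,0,0,0,1],[0,0,0,0,0,0,1],[0,0,0,0,0,0,1],[0,0,0,0,0,0,1]]';python3 - <<'E'
from h import *
o=observe();print(o['wrist_force'],o["grip_width"])
go([523.6,62.9,162],down(np.radians(-32)))
E
```

```text
time: 34.7
eef_pos: [437.8, 317.9, 32.7]
ee_rot: [-1.508, 0.521, -0.518]
wrist_force: [0.4, -0.1, 0.1]
grip_width: 49.2
time: 35.5
eef_pos: [439.2, 318.8, 170.2]
ee_rot: [-1.503, 0.518, -0.52]
wrist_force: [0.1, -0.8, -0.7]
grip_width: 23.3
time: 36.3
eef_pos: [439.2, 318.8, 170.2]
ee_rot: [-1.503, 0.518, -0.52]
wrist_force: [0.7, 0.2, -0.4]
grip_width: 23.5
[ 0.69131031  0.15027084 -0.3636662 ] 23.526391156626218
shift tool m [ 0.2241  0.0074 -0.1497] turn [-0.003   1.4659 -0.0039]
```

```bash
python3 -m jog '[[0,0.145,0,0.025,0,-0.015,1],[0,0.29,0,0.055,0,-0.035,1],[0,0.435,0,0.085,0,-0.056,1],[0,0.58,0,0.115,0,-0.077,1],[0,0.725,0,0.145,0,-0.097,1],[0,0.87,0,0.175,0.003,-0.118,1],[-0.002,1.015,-0.002,0.205,0.006,-0.137,1],[-0.003,1.16,-0.003,0.2241,0.006,-0.15,1]]'; python3 -m jog '[[0,0.12,0,0,0,0,1],[0,0.24,0,0,0,0,1],[0,0.3,0,0,0,0,1],[0,0.3,0,0,0,0,1],[0,0.3,0,0,0,0,1],[0,0.3,0,0,0,0,1],[0,0.3,0,0,0,0,1],[0,0.3,0,0,0,0,1]]';python3 - <<'E'
from h import *
go([523.6,62.9,96],down(np.radians(-32)))
p,d=capture("side");crop("side",p,230,170,330,260,8,"s20")
E
```

```text
time: 37.1
eef_pos: [523.9, 59.8, 163.4]
ee_rot: [-1.074, 1.398, -1.399]
wrist_force: [0.9, 0.6, 0.2]
grip_width: 23.5
time: 37.9
eef_pos: [523.9, 59.7, 163.4]
ee_rot: [-0.889, 1.608, -1.609]
wrist_force: [0.0, 0.0, -0.5]
grip_width: 23.4
shift tool m [-0.0025  0.0674 -0.002 ] turn [-0.0008 -0.002  -0.0002]
```

View pics/s20.png

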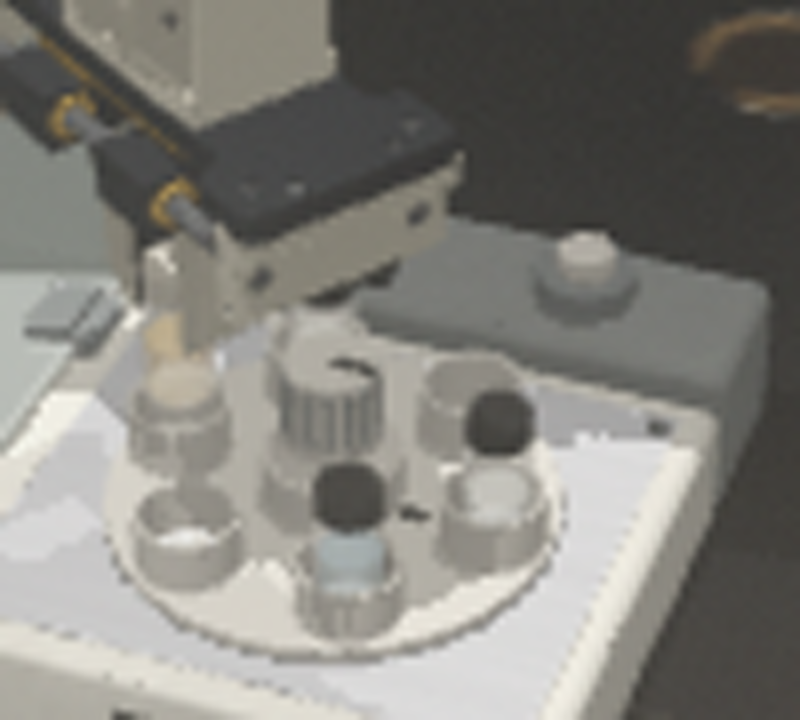

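```bash
python3 -m jog '[[0,0.11,0,-0.0025,0,-0.002,1],[0,0.22,0,-0.0025,0.0,-0.002,1],[0,0.22,0,-0.0025,0.01,-0.002,1],[0,0.22,0,-0.0025,0.025,-0.002,1],[0,0.22,0,-0.0025,0.041,-0.002,1],[0,0.22,0,-0.0025,0.041,-0.002,1],[0,0.22,0,-0.0025,0.041,-0.002,1],[0,0.22,0,-0.0025,0.041,-0.002,1]]';python3 - <<'E'
from h import *
print(cw(182,388,230,170,8,137,"side"), "at tcp 523.9,59.7")
print(observe()["wrist_force"]);go([523.6,62.9,96],down(np.radians(-45)))
p,d=capture("side");crop("side",p,230,170,330,260,8,"s21")
E
```

```text
time: 38.75
eef_pos: [524.0, 62.8, 122.9]
ee_rot: [-0.732, 1.755, -1.757]
wrist_force: [0.1, 0.3, -0.2]
grip_width: 23.1
[525.43734369  60.34936529 137.        ] at tcp 523.9,59.7
[ 0.08274529  0.26646004 -0.23047208]
shift tool m [ 0.0002  0.0269 -0.0004] turn [-0.0012  0.0056 -0.001 ]
```

View pics/s21.png

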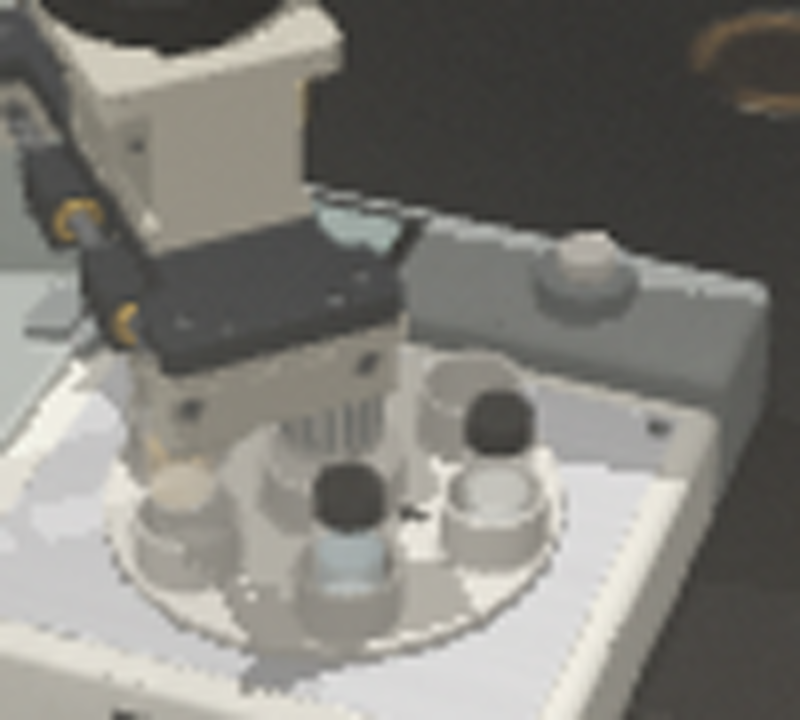

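```bash
python3 -m jog '[[0,0,0,0.0012,0,-0.0005,1],[0,0,0,0.0012,0.004,-0.0005,1],[0,0,0,0.0012,0.01,-0.0005,1],[0,0,0,0.0012,0.016,-0.0005,1],[0,0,0,0.0012,0.016,-0.0005,1],[0,0,0,0.0012,0.016,-0.0005,1],[0,0,0,0.0012,0.016,-0.0005,1],[0,0,0,0.0012,0.016,-0.0005,1]]';python3 - <<'E'
from h import *
print(observe()["wrist_force"],observe()["ft_torque"])
E
```

```text
time: 39.6
eef_pos: [523.1, 62.3, 107.2]
ee_rot: [-0.731, 1.755, -1.757]
wrist_force: [-1.2, 1.2, -0.1]
grip_width: 23.4
[-1.22470121  1.23529354 -0.12851309] [-0.12768236  0.11006321  0.05151651]
```

```bash
python3 -m jog '[[0,0,0,0,0.004,-0.0007,1],[0,0,0,0,0.008,-0.0007,1],[0,0,0,0,0.0115,-0.0007,1],[0,0,0,0,0.0115,-0.0007,1],[0,0,0,0,0.0115,-0.0007,0.5],[0,0,0,0,0.0115,-0.0007,0.5],[0,0,0,0,0.0115,-0.0007,0.5],[0,0,0,0,0.0115,-0.0007,0.5]]';python3 - <<'E'
from h import *
print(observe()["wrist_force"],observe()["ft_torque"])
p,d=capture("side");crop("side",p,230,170,330,260,8,"s22")
E
```

```text
time: 40.4
eef_pos: [522.4, 62.9, 95.5]
ee_rot: [-0.731, 1.755, -1.756]
wrist_force: [-0.6, -0.6, -0.5]
grip_width: 44.8
[-0.55303365 -0.58416634 -0.53759674] [-0.09372254  0.12101664 -0.0128566 ]
```

View pics/s22.png

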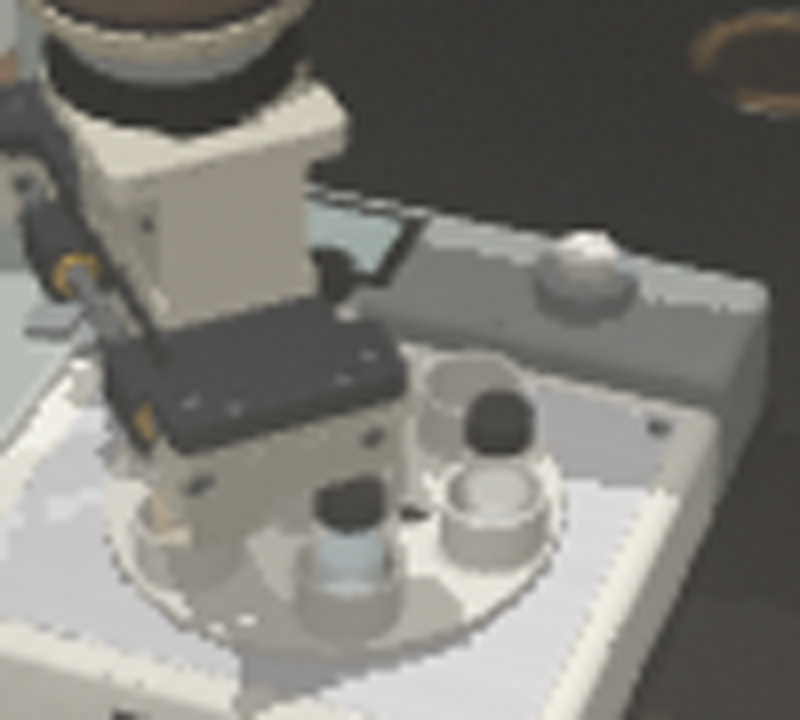

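```bash
python3 -m jog '[[0,0,0,0,-0.01,0,0.5],[0,0,0,0,-0.04,0,0.5],[0,0,0,0,-0.07,0,0.5],[0,0,0,0,-0.085,0,0.5],[0,0,0,0,-0.085,0,0.5],[0,0,0,0,-0.085,0,0.5],[0,0,0,0,-0.085,0,0.5],[0,0,0,0,-0.085,0,0.5]]';python3 - <<'E'
from h import *
p,d=capture("side");crop("side",p,230,170,330,260,8,"s23")
caps()
go([429,380.5,120],down(np.radians(-38)))
E
```

```text
time: 41.25
eef_pos: [521.7, 62.8, 179.7]
ee_rot: [-0.733, 1.756, -1.757]
wrist_force: [0.4, -0.4, -0.3]
grip_width: 45.7
rack ((464.5149230957031, 354.8531799316406), (125.45746612548828, 122.04586029052734), 7.168627738952637)
[[426.8 378.6  49. ]]
shift tool m [-0.1605  0.0596 -0.2895] turn [-0.0008 -0.1168 -0.    ]
```

View pics/s23.png

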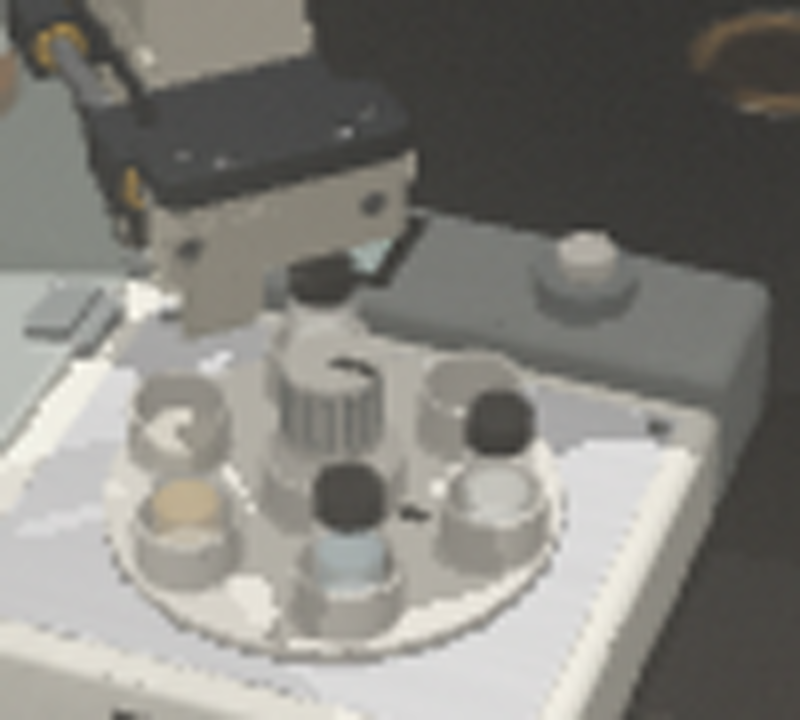

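Run:
```python
from h import *
p,d=capture("side");crop("side",p,240,205,275,245,18,"s24")
C=cloud("side",d)
m=(np.hypot(C[...,0]-524,C[...,1]-63)<16)&(C[...,2]>60); q=C[m]; print(len(q),np.percentile(q[:,2],[5,50,90,100]))
m=(np.hypot(C[...,0]-466,C[...,1]-65)<16)&(C[...,2]>60); q=C[m]; print(len(q),np.percentile(q[:,2],[5,50,90,100]))
p,d=capture("top");cv2.imwrite("pics/t24.png",p)
```

```text
160 [ 83.4036544  107.03259853 123.49479229 332.40517148]
363 [ 89.34819117 345.57301098 491.47144604 643.44978291]
```

View pics/s24.png

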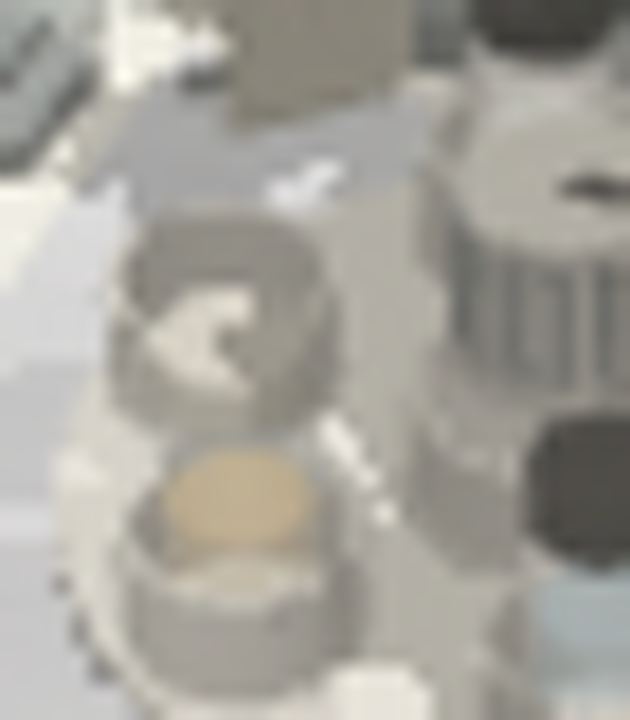

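View pics/t24.png

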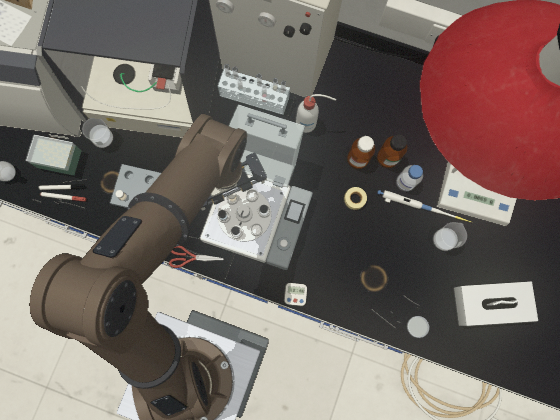

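```bash
python3 -m jog '[[0,-0.02,0,-0.019,0,-0.036,0.25],[0,-0.04,0,-0.038,0,-0.072,0.25],[0,-0.06,0,-0.058,0.0,-0.108,0.25],[0,-0.08,0,-0.08,0.01,-0.145,0.25],[0,-0.1,0,-0.1,0.02,-0.18,0.25],[0,-0.117,0,-0.12,0.03,-0.217,0.25],[0,-0.117,0,-0.14,0.045,-0.253,0.25],[0,-0.117,0,-0.1605,0.06,-0.289,0.25]]';python3 -m jog '[[0,0,0,0,0,0,0.25],[0,0,0,0,0,0,0.25],[0,0,0,0,0,0,0.25],[0,0,0,0,0,0,0.25],[0,0,0,0,0,0,0.25],[0,0,0,0,0,0,0.25],[0,0,0,0,0,0,0.25],[0,0,0,0,0,0,0.25]]';python3 - <<'E'
from h import *
print(observe()["qpos"].round(2))
go([428.5,380,31.5],down(np.radians(-38)))
p,d=capture("side");crop("side",p,130,250,330,400,4,"s25");crop("side",p,230,170,330,260,6,"s25b")
E
```

```text
time: 42.25
eef_pos: [429.0, 381.7, 119.3]
ee_rot: [-0.818, 1.678, -1.679]
wrist_force: [0.2, -1.2, 0.5]
grip_width: 68.6
time: 43.05
eef_pos: [429.1, 381.7, 119.5]
ee_rot: [-0.817, 1.678, -1.679]
wrist_force: [0.1, -0.8, 0.6]
grip_width: 68.5
[-1.18  0.5   0.51  1.86 -0.31  0.87 -1.19]
shift tool m [0.0017 0.0879 0.0005] turn [-0.001   0.     -0.0009]
```

View pics/s25.png

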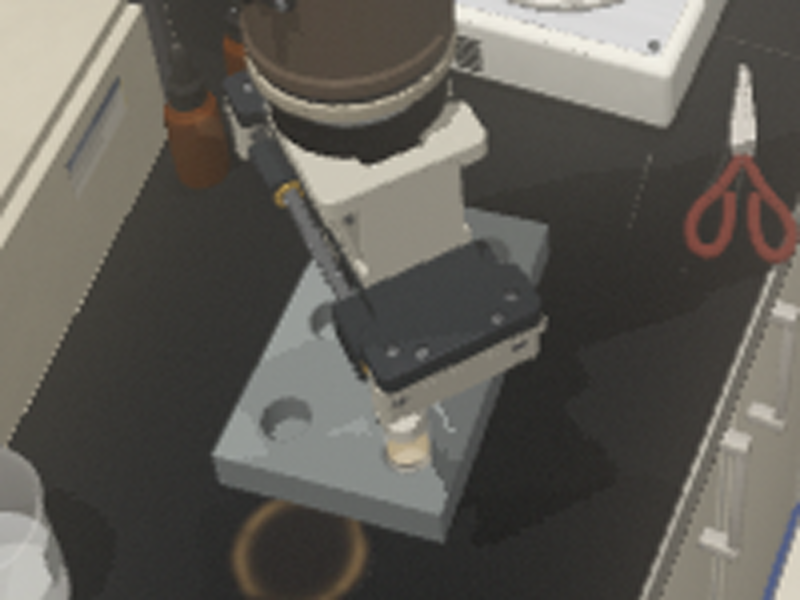

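View pics/s25b.png

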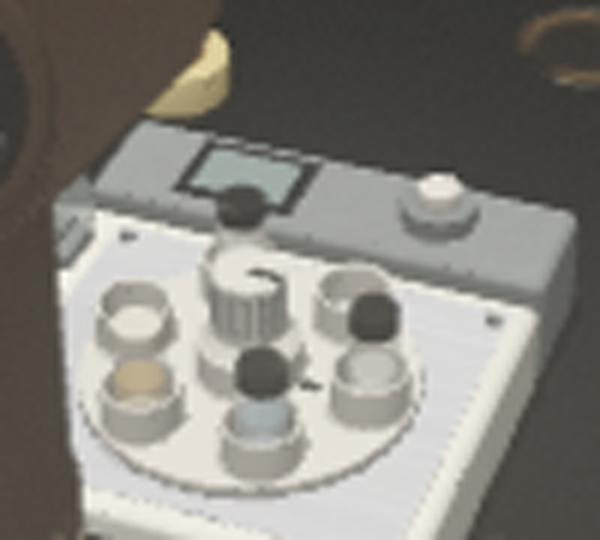

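```bash
python3 -m jog '[[0,0,0,0.0017,0.03,0.0005,0.25],[0,0,0,0.0017,0.06,0.0005,0.25],[0,0,0,0.0017,0.08,0.0005,0.25],[0,0,0,0.0017,0.088,0.0005,0.25],[0,0,0,0.0017,0.088,0.0005,0.25],[0,0,0,0.0017,0.088,0.0005,1],[0,0,0,0.0017,0.088,0.0005,1],[0,0,0,0.0017,0.088,0.0005,1]]' 15;  python3 -m jog '[[0,0,0,0,0,0,1],[0,0,0,0,0,0,1],[0,0,0,0,0,0,1],[0,0,0,0,-0.04,0,1],[0,0,0,0,-0.08,0,1],[0,0,0,0,-0.12,0,1],[0,0,0,0,-0.135,0,1],[0,0,0,0,-0.135,0,1]]'; python3 -m jog '[[0,0,0,0,0,0,1],[0,0,0,0,0,0,1],[0,0,0,0,0,0,1],[0,0,0,0,0,0,1],[0,0,0,0,0,0,1],[0,0,0,0,0,0,1],[0,0,0,0,0,0,1],[0,0,0,0,0,0,1]]';python3 - <<'E'
from h import *
o=observe();print(o['wrist_force'],o["grip_width"])
go([462,-35.3,166],down(np.radians(-32)))
E
```

```text
time: 43.9
eef_pos: [428.9, 380.5, 32.4]
ee_rot: [-0.816, 1.678, -1.678]
wrist_force: [-0.7, -0.7, 0.7]
grip_width: 49.1
time: 44.7
eef_pos: [429.8, 381.3, 169.9]
ee_rot: [-0.811, 1.679, -1.674]
wrist_force: [-0.7, 0.5, -0.3]
grip_width: 23.6
time: 45.5
eef_pos: [429.8, 381.4, 169.9]
ee_rot: [-0.811, 1.679, -1.674]
wrist_force: [-0.7, -0.0, -0.4]
grip_width: 23.4
[-0.71781679 -0.02800645 -0.37832576] 23.36217680799157
shift tool m [0.3086 0.0019 0.2818] turn [-0.0015 -0.1044 -0.0072]
```

```bash
python3 -m jog '[[0,-0.01,0,0.025,0,0.023,1],[0,-0.02,0,0.055,0,0.05,1],[0,-0.04,0,0.088,0,0.08,1],[0,-0.05,0,0.122,0,0.111,1],[0,-0.06,0,0.156,0,0.142,1],[0,-0.07,0,0.19,0.0,0.173,1],[0,-0.09,-0.003,0.224,0.0,0.205,1],[-0.001,-0.104,-0.007,0.258,0.001,0.236,1]]'; python3 -m jog '[[0,0,0,0.025,0,0.022,1],[0,0,0,0.05,0,0.045,1],[0,0,0,0.05,0,0.045,1],[0,0,0,0.05,0,0.045,1],[0,0,0,0.05,0,0.045,1],[0,0,0,0.05,0,0.045,1],[0,0,0,0.05,0,0.045,1],[0,0,0,0.05,0,0.045,1]]';python3 - <<'E'
from h import *
print(observe()["qpos"].round(2));go([462,-35.3,96],down(np.radians(-32)))
E
```

```text
time: 46.3
eef_pos: [457.1, 31.0, 167.7]
ee_rot: [-0.89, 1.607, -1.607]
wrist_force: [0.5, 0.1, -0.0]
grip_width: 23.5
time: 47.1
eef_pos: [468.8, -34.5, 167.6]
ee_rot: [-0.891, 1.606, -1.606]
wrist_force: [-0.5, -0.8, 0.2]
grip_width: 23.4
[-0.57  0.28  0.66  2.05 -0.22  0.88 -0.34]
shift tool m [ 0.0043  0.0716 -0.0054] turn [-0.0009  0.0017 -0.0012]
```

```bash
python3 -m jog '[[0,0,0,0.0043,0,-0.0054,1],[0,0,0,0.0043,0,-0.0054,1],[0,0,0,0.0043,0.015,-0.0054,1],[0,0,0,0.0043,0.03,-0.0054,1],[0,0,0,0.0043,0.045,-0.0054,1],[0,0,0,0.0043,0.045,-0.0054,1],[0,0,0,0.0043,0.045,-0.0054,1],[0,0,0,0.0043,0.045,-0.0054,1]]';python3 - <<'E'
from h import *
print(observe()["wrist_force"]);go([462,-35.3,96],down(np.radians(-32)))
p,d=capture("side");crop("side",p,230,170,330,260,8,"s26")
p,d=capture("top");crop("top",p,200,180,280,250,8,"t26")
E
```

```text
time: 47.9
eef_pos: [462.5, -35.3, 123.3]
ee_rot: [-0.89, 1.605, -1.606]
wrist_force: [0.4, 0.5, 0.0]
grip_width: 23.6
[0.4024078  0.49847332 0.0326968 ]
shift tool m [ 0.0003  0.0273 -0.0005] turn [-0.0017  0.0017 -0.0019]
```

View pics/s26.png

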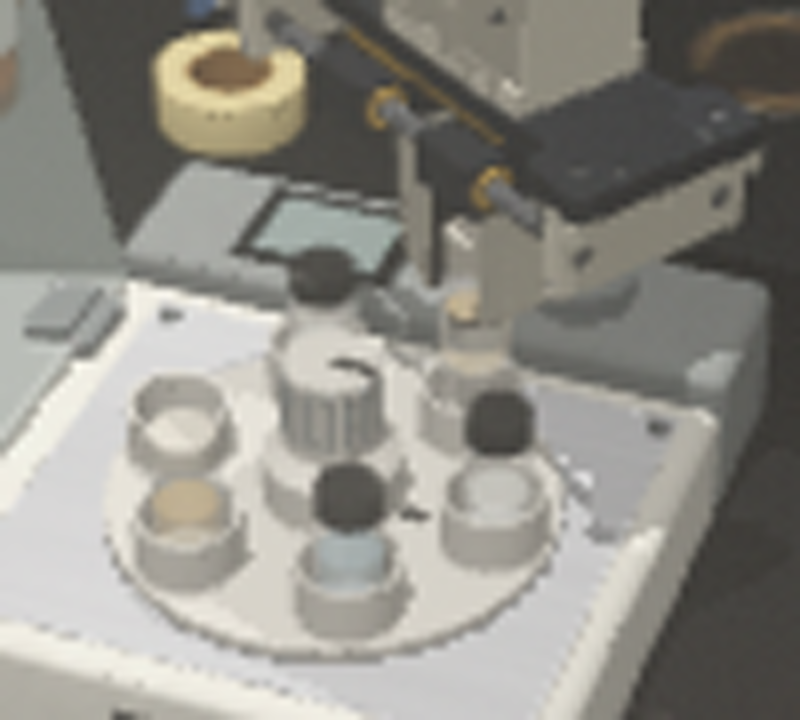

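View pics/t26.png

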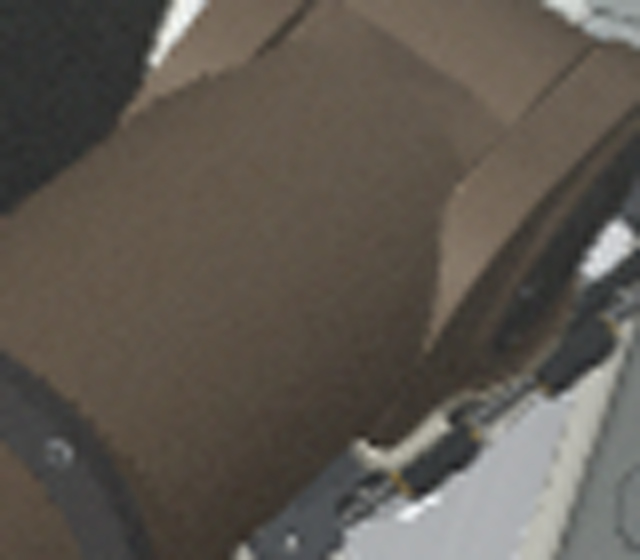

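```bash
python3 -m jog '[[0,0,0,0,0.004,0,1],[0,0,0,0,0.01,0,1],[0,0,0,0,0.016,0,1],[0,0,0,0,0.016,0,1],[0,0,0,0,0.016,0,1],[0,0,0,0,0.016,0,1],[0,0,0,0,0.016,0,1],[0,0,0,0,0.016,0,1]]'
```

```text
time: 48.8
eef_pos: [462.7, -35.3, 107.5]
ee_rot: [-0.889, 1.605, -1.606]
wrist_force: [-0.2, 0.3, -0.8]
grip_width: 23.3
```

```bash
python3 -m jog '[[0,0,0,0,0.004,0,1],[0,0,0,0,0.008,0,1],[0,0,0,0,0.0115,0,1],[0,0,0,0,0.0115,0,1],[0,0,0,0,0.0115,0,0.5],[0,0,0,0,0.0115,0,0.5],[0,0,0,0,0.0115,0,0.5],[0,0,0,0,0.0115,0,0.5]]'; python3 -m jog '[[0,0,0,0,-0.01,0,0.5],[0,0,0,0,-0.04,0,0.5],[0,0,0,0,-0.08,0,0.5],[0,0,0,0,-0.11,0,0.5],[0,0,0,0,-0.11,0,0.5],[0,0,0,0,-0.11,0,0.5],[0,0,0,0,-0.11,0,0.5],[0,0,0,0,-0.11,0,0.5]]';python3 - <<'E'
from h import *
p,d=capture("side");cv2.imwrite("pics/s27.png",p);crop("side",p,150,120,330,260,4.4,"s27b")
E
```

```text
time: 49.6
eef_pos: [462.6, -35.3, 95.8]
ee_rot: [-0.889, 1.605, -1.606]
wrist_force: [1.0, 0.6, -0.3]
grip_width: 45.0
time: 50.4
eef_pos: [461.5, -35.4, 204.9]
ee_rot: [-0.891, 1.606, -1.606]
wrist_force: [-0.4, -0.0, 0.1]
grip_width: 45.9
```

View pics/s27b.png

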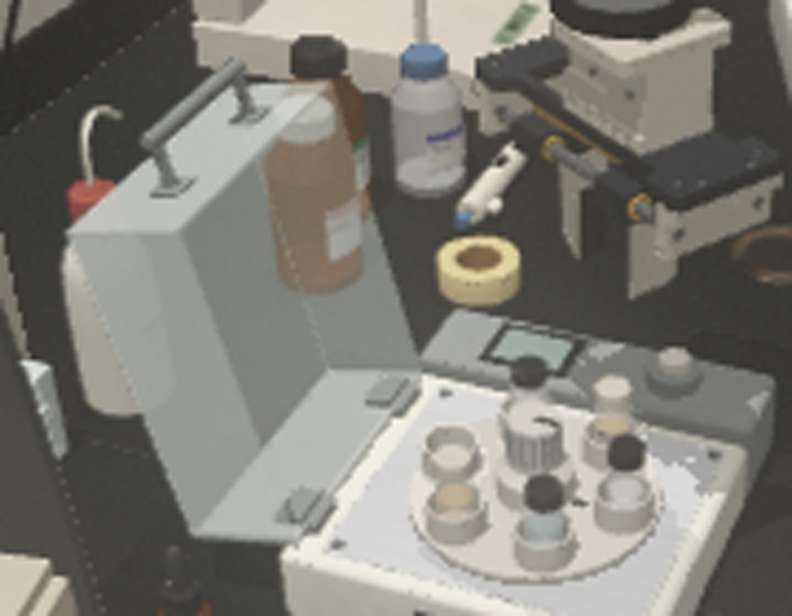

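Run:
```python
from h import *
p,d=capture("top");C=cloud("top",d)
m=(C[...,0]>640)&(C[...,0]<800)&(C[...,1]>-120)&(C[...,1]<150)&(C[...,2]<600)
q=C[m]; 
for x in range(640,800,20):
    r=q[(q[:,0]>=x)&(q[:,0]<x+20)]; print(x,len(r),np.percentile(r[:,2],[50,95,100]).round())
crop("top",p,215,85,315,165,7.5,"t28")
```

```text
640 458 [ 58. 271. 280.]
660 1025 [193. 275. 282.]
680 1586 [109. 301. 308.]
700 659 [257. 299. 308.]
720 435 [257. 263. 267.]
740 107 [ 1.  8. 12.]
760 121 [1. 7. 9.]
780 117 [1. 7. 8.]
```

View pics/t28.png

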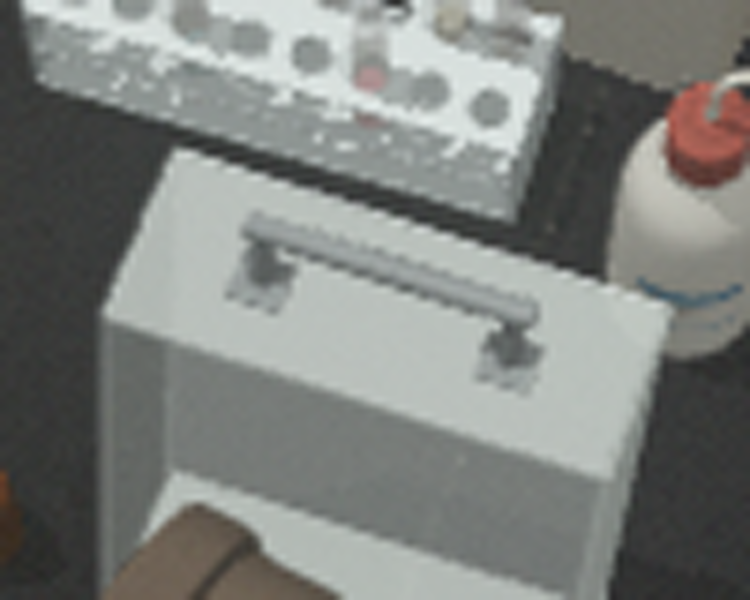

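Run:
```python
from h import *
g=lambda x,y:cw(x,y,215,85,7.5,301)
print(g(250,222),g(533,312))
go([640,10,350],down(np.radians(91)));go([600,10,300],down(np.radians(-32)))
```

```text
[697.85538307  69.32668311 301.        ] [700.72537343 -31.21339412 301.        ]
shift tool m [-0.133  -0.1447  0.1273] turn [-1.3000e-03 -2.1453e+00  5.0000e-04]
shift tool m [-0.1118 -0.0947  0.0933] turn [-0.0009  0.0015 -0.0008]
```

Run:
```python
from h import *
go([500,0,350],down(np.radians(-89)))
```

```text
shift tool m [-0.0505 -0.1449  0.0138] turn [-4.000e-04  9.963e-01 -1.100e-03]
```

```bash
python3 -m jog '[[0,0.12,0,0,-0.02,0,0.5],[0,0.25,0,-0.01,-0.05,0.002,1],[0,0.38,0,-0.02,-0.08,0.004,1],[0,0.5,0,-0.03,-0.11,0.008,1],[0,0.63,0,-0.04,-0.13,0.012,1],[0,0.75,0,-0.05,-0.145,0.014,1],[0,0.88,0,-0.05,-0.145,0.014,1],[0,0.996,0,-0.05,-0.145,0.014,1]]' 20; python3 -m jog '[[0,0,0,0,0,0,1],[0,0,0,0,0,0,1],[0,0,0,0,0,0,1],[0,0,0,0,0,0,1],[0,0,0,0,0,0,1],[0,0,0,0,0,0,1],[0,0,0,0,0,0,1],[0,0,0,0,0,0,1]]'
python3 - <<'E'
from h import *
print(observe()["qpos"].round(2));go([723,17,345],down(np.radians(-89)))
E
```

```text
time: 51.3
eef_pos: [500.2, -0.3, 350.0]
ee_rot: [-0.013, 2.214, -2.215]
wrist_force: [0.0, -0.1, -0.7]
grip_width: 0.0
time: 52.1
eef_pos: [500.2, -0.3, 350.0]
ee_rot: [-0.013, 2.214, -2.215]
wrist_force: [-0.2, 0.8, -0.0]
grip_width: 0.2
[-0.82  0.16  0.85  1.72 -0.12  1.32 -1.5 ]
shift tool m [-0.223   0.0052 -0.0144] turn [-0.0004 -0.0045 -0.001 ]
```

```bash
python3 -m jog '[[0,0,0,-0.04,0,-0.003,1],[0,0,0,-0.08,0,-0.006,1],[0,0,0,-0.12,0,-0.009,1],[0,0,0,-0.16,0,-0.012,1],[0,0,0,-0.2,0,-0.014,1],[0,0,0,-0.224,0,-0.0144,1],[0,0,0,-0.224,0,-0.0144,1],[0,0,0,-0.224,0,-0.0144,1]]'
python3 - <<'E'
from h import *
print(observe()["qpos"].round(2));go([723,17,285],down(np.radians(-89)))
p,d=capture("side");crop("side",p,100,20,300,160,4,"s29")
E
```

```text
time: 52.9
eef_pos: [724.0, 16.6, 349.4]
ee_rot: [-0.014, 2.214, -2.217]
wrist_force: [0.4, 0.0, 0.2]
grip_width: 0.6
[-0.49  0.63  0.8   1.12 -0.44  1.55 -1.35]
shift tool m [ 0.0009  0.0644 -0.0005] turn [-0.0013 -0.0048  0.0003]
```

View pics/s29.png

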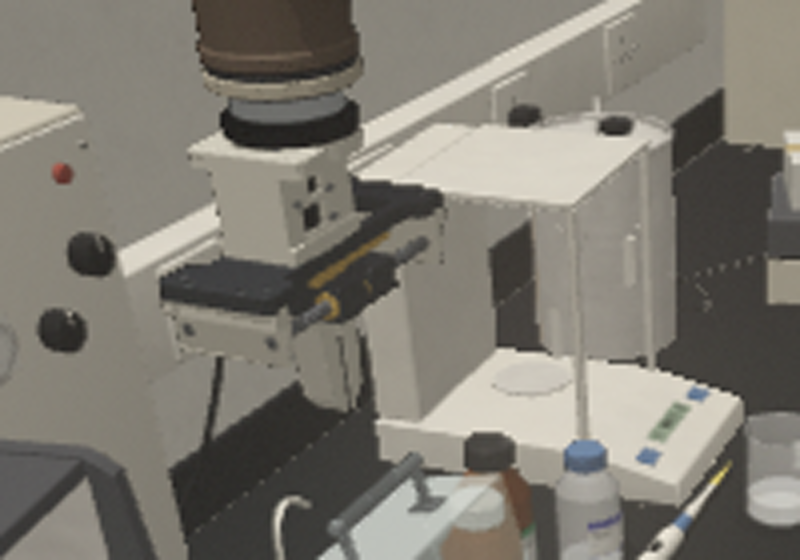

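```bash
python3 -m jog '[[0,0,0,0.0,0.01,0,1],[0,0,0,0,0.025,0,1],[0,0,0,0,0.04,0,1],[0,0,0,0,0.055,0,1],[0,0,0,0,0.0635,0,1],[0,0,0,0,0.0635,0,1],[0,0,0,0,0.0635,0,1],[0,0,0,0,0.0635,0,1]]'
python3 - <<'E'
from h import *
print(observe()["qpos"].round(2));go([703,17,285],down(np.radians(-89)))
p,d=capture("side");crop("side",p,130,80,260,180,6,"s30")
E
```

```text
time: 53.75
eef_pos: [723.8, 16.4, 287.6]
ee_rot: [-0.012, 2.213, -2.215]
wrist_force: [0.1, 0.2, -0.2]
grip_width: 0.5
[-0.5   0.65  0.78  1.24 -0.45  1.42 -1.32]
shift tool m [ 0.0208  0.0026 -0.0009] turn [-0.0008 -0.005  -0.0018]
```

View pics/s30.png

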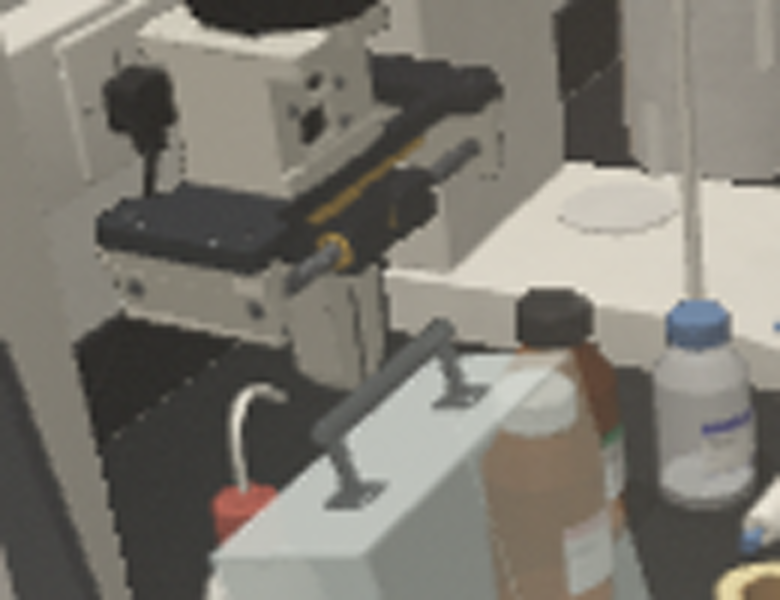

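```bash
python3 -m jog '[[0,0,0,0.005,0.003,0,1],[0,0,0,0.012,0.003,0,1],[0,0,0,0.02,0,0,1],[0,0,0,0.03,-0.003,0,1],[0,0,0,0.04,-0.0055,0,1],[0,0,0,0.05,-0.008,0,1],[0,0,0,0.06,-0.0095,0,1],[0,0,0,0.07,-0.011,0,1]]'
python3 - <<'E'
from h import *
print(observe()["wrist_force"],observe()["ft_torque"])
p,d=capture("side");crop("side",p,130,80,260,180,6,"s31")
E
```

```text
time: 54.6
eef_pos: [653.0, 15.4, 298.8]
ee_rot: [-0.011, 2.213, -2.215]
wrist_force: [1.3, -0.5, -0.8]
grip_width: 0.7
[ 1.32452582 -0.45762048 -0.79903508] [-0.19808177 -0.06784082  0.03103659]
```

View pics/s31.png

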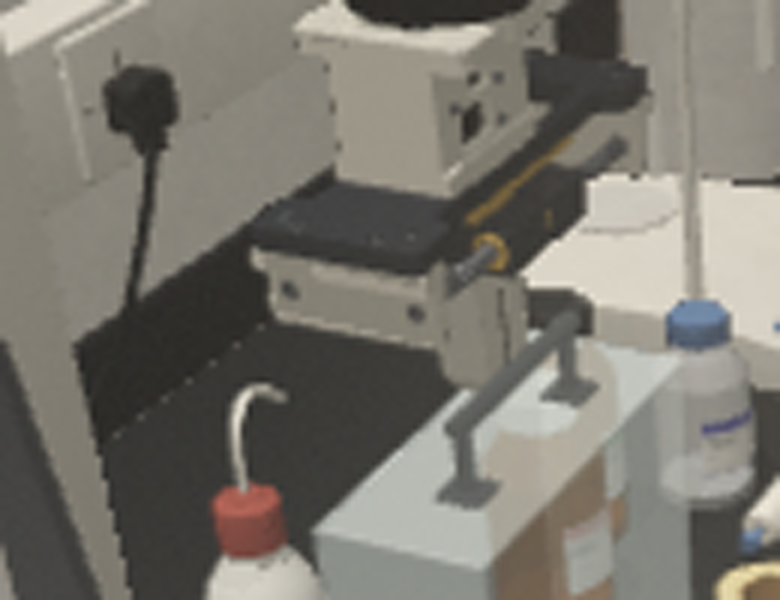

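```bash
python3 -m jog '[[0,0,0,0.011,-0.001,0,1],[0,0,0,0.022,-0.001,0,1],[0,0,0,0.033,-0.001,0,1],[0,0,0,0.044,0,0,1],[0,0,0,0.055,0.001,0,1],[0,0,0,0.066,0.003,0,1],[0,0,0,0.077,0.005,0,1],[0,0,0,0.088,0.007,0,1]]'
python3 - <<'E'
from h import *
print(observe()["wrist_force"],observe()["ft_torque"])
p,d=capture("side");crop("side",p,130,80,280,220,5,"s32")
E
```

```text
time: 55.45
eef_pos: [562.9, 14.2, 291.8]
ee_rot: [-0.012, 2.215, -2.215]
wrist_force: [0.4, -0.3, -1.1]
grip_width: 0.0
[ 0.39649539 -0.34200556 -1.11499152] [-0.03454378 -0.01819028 -0.00606433]
```

View pics/s32.png

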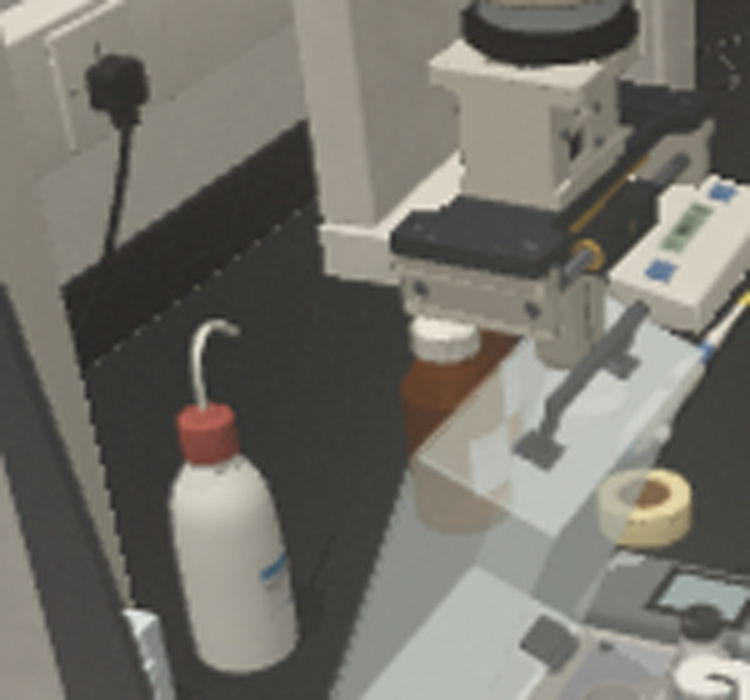

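```bash
python3 -m jog '[[0,0,0,0.01,0.003,0,1],[0,0,0,0.02,0.006,0,1],[0,0,0,0.03,0.01,0,1],[0,0,0,0.04,0.014,0,1],[0,0,0,0.05,0.018,0,1],[0,0,0,0.05,0.018,0,1],[0,0,0,0.05,0.0,0,1],[0,0,0,0.05,-0.03,0,1]]'
python3 - <<'E'
from h import *
print(observe()["wrist_force"],observe()["ft_torque"])
p,d=capture("side");crop("side",p,130,80,330,230,4,"s33")
E
```

```text
time: 56.3
eef_pos: [510.2, 13.6, 320.8]
ee_rot: [-0.017, 2.217, -2.218]
wrist_force: [0.7, 0.4, 0.9]
grip_width: 0.7
[0.7090301  0.41531737 0.92065577] [0.01300771 0.11968944 0.04535219]
```

View pics/s33.png

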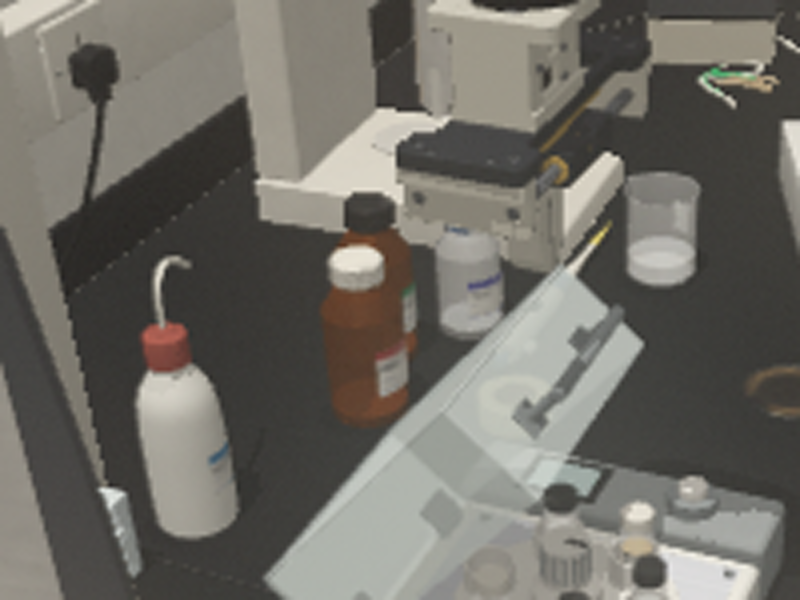

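Run:
```python
from h import *
go([454,-119,300],down(np.radians(-10)))
```

```text
shift tool m [0.0605 0.0259 0.1314] turn [-0.0018 -1.3854 -0.004 ]
```

```bash
python3 -m jog '[[0,-0.13,0,0.005,0,0.02,1],[0,-0.27,0,0.015,0,0.04,1],[0,-0.4,0,0.025,0,0.06,1],[0,-0.54,0,0.035,0.005,0.08,1],[0,-0.68,0,0.045,0.01,0.1,1],[0,-0.82,0,0.055,0.015,0.12,1],[0,-0.95,0,0.0605,0.02,0.1314,1],[0,-1.08,0,0.0605,0.026,0.1314,1]]';python3 -m jog '[[0,-0.13,0,0,0,0,1],[0,-0.3,0,0,0,0,1],[0,-0.3,0,0,0,0,1],[0,-0.3,0,0,0,0,1],[0,-0.3,0,0,0,0,1],[0,-0.3,0,0,0,0,1],[0,-0.3,0,0,0,0,1],[0,-0.3,0,0,0,0,1]]';python3 -m jog '[[0,0,0,0,0,0,1],[0,0,0,0,0,0,1],[0,0,0,0,0,0,1],[0,0,0,0,0,0,1],[0,0,0,0,0,0,1],[0,0,0,0,0,0,1],[0,0,0,0,0,0,1],[0,0,0,0,0,0,1]]';python3 - <<'E'
from h import *
print(observe()["qpos"].round(2))
p,d=capture("side");crop("side",p,180,130,340,280,4,"s34")
p,d=capture("top");crop("top",p,190,130,320,280,4,"t34")
E
```

```text
time: 57.15
eef_pos: [453.4, -121.2, 300.1]
ee_rot: [-0.939, 1.549, -1.552]
wrist_force: [-0.2, 0.1, 0.4]
grip_width: 0.6
time: 57.95
eef_pos: [453.4, -121.1, 300.1]
ee_rot: [-1.115, 1.336, -1.34]
wrist_force: [-0.1, -0.9, 0.6]
grip_width: 0.3
time: 58.75
eef_pos: [453.5, -121.1, 300.1]
ee_rot: [-1.115, 1.336, -1.341]
wrist_force: [0.2, 0.1, 0.5]
grip_width: 0.4
[-0.54  0.11  0.78  1.87 -0.09  1.19  0.09]
```

View pics/s34.png

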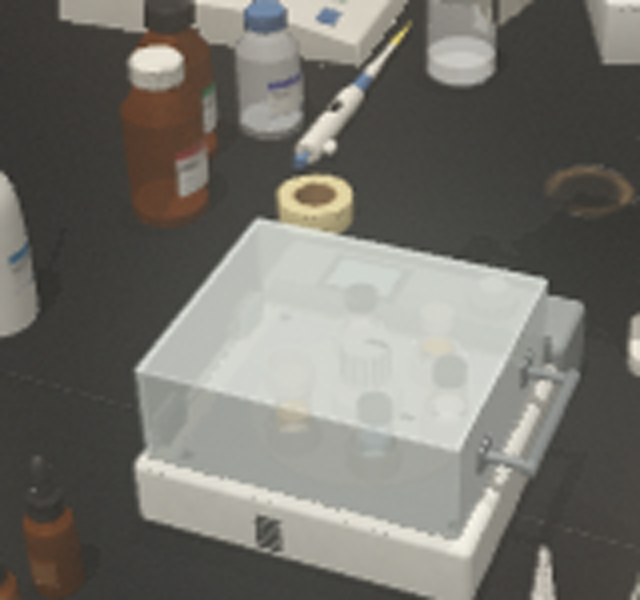

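View pics/t34.png

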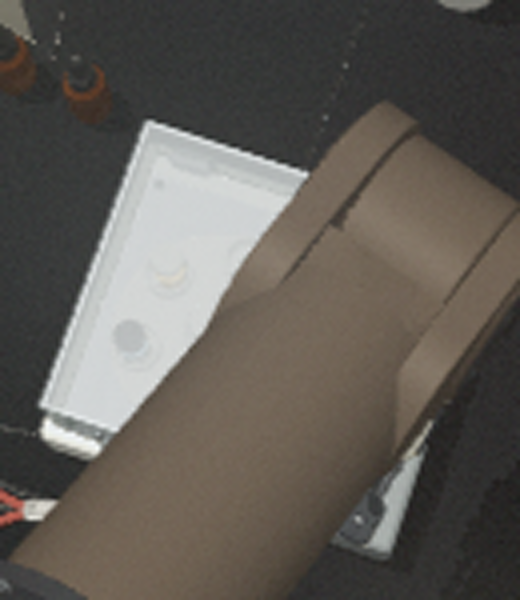

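Run:
```python
from h import *
p,d=capture("side");C=cloud("side",d)
crop("side",p,280,205,345,265,11,"s35")
m=(np.abs(C[...,0]-365)<15)&(np.abs(C[...,1]-15)<60)&(C[...,2]>40)
q=C[m];print(len(q),np.percentile(q[:,2],[5,25,50,75,95]),q.mean(0))
for y in(65,16,-35): print(w2px("side",[613.0-248,y,93]))
# hood top heights
m=(np.abs(C[...,0]-500)<60)&(np.abs(C[...,1]-15)<60); q=C[m];print(np.percentile(q[:,2],[50,90,98]))
```

```text
134 [92.86315542 95.18616059 96.773818   97.79569028 99.24467749] [365.92080982  17.72007051  96.54375072]
[310.89988059 248.18654656]
[317.02642773 236.1252263 ]
[322.97097387 224.422211  ]
[137.26110186 138.91423212 139.77032836]
```

View pics/s35.png

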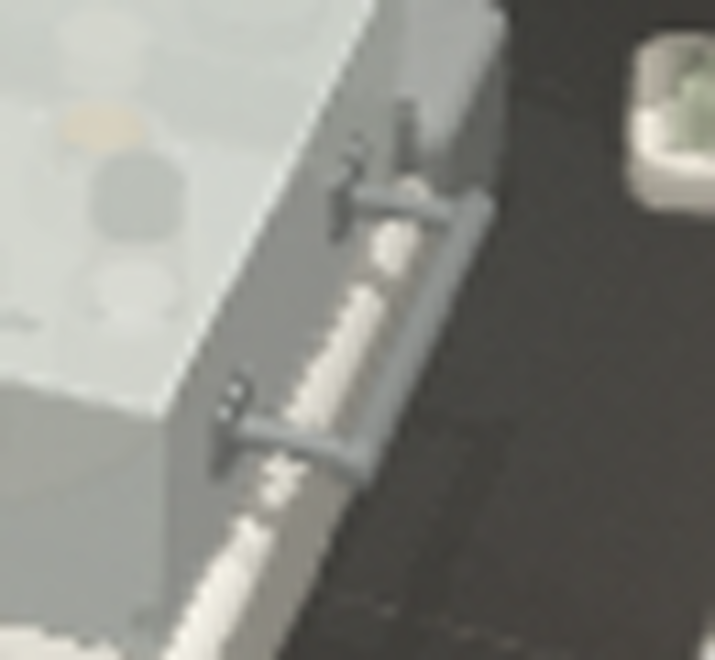

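Run:
```python
from h import *
p,d=capture("side")
t0=cv2.imread("pics/top0.png"); crop("top",t0,270,230,300,255,20,"t36")
s=cv2.imread("pics/s27.png"); crop("side",s,290,190,320,215,20,"s36")
```

```text
(no output)
```

View pics/t36.png

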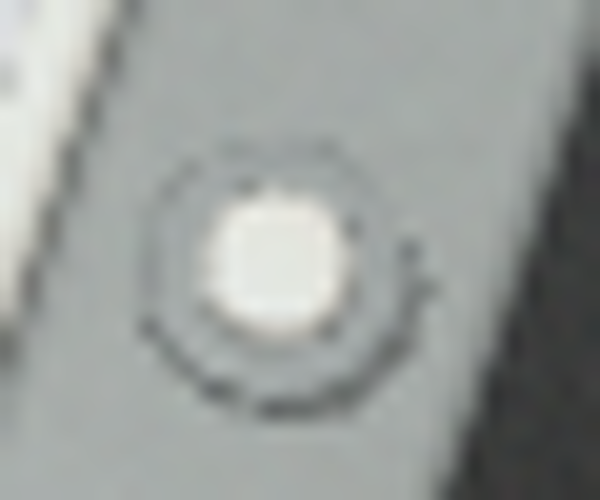

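View pics/s36.png

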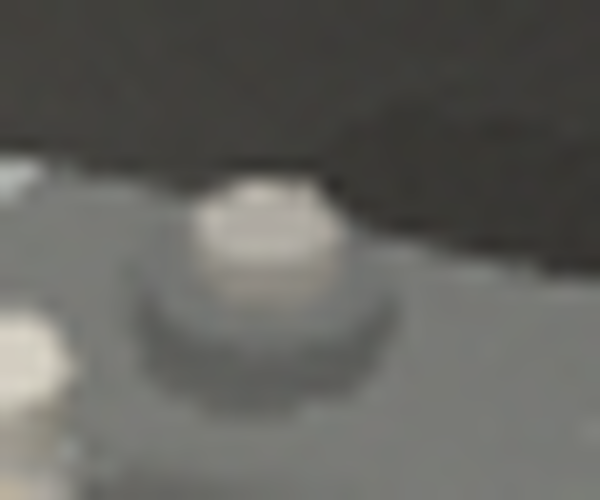

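Run:
```python
from h import *
for z in(80,84,88,92): print(z,cw(277,262,270,230,20,z).round(1),cw(270,222,290,190,20,z,"side").round(1))
go([452,-119,110],down(np.radians(-30)));go([452,-119,110],down(np.radians(0)))
```

```text
80 [ 453.4 -120.6   80. ] [ 455.6 -133.6   80. ]
84 [ 452.8 -120.7   84. ] [ 453.9 -128.3   84. ]
88 [ 452.2 -120.8   88. ] [ 452.2 -123.1   88. ]
92 [ 451.6 -120.9   92. ] [ 450.5 -117.9   92. ]
shift tool m [-0.0014  0.1901 -0.0027] turn [-0.0043  0.3453 -0.0028]
shift tool m [-0.0014  0.1901 -0.0027] turn [-0.0049 -0.1783 -0.0015]
```

```bash
python3 -m jog '[[0,-0.09,0,-0.0014,0.03,-0.002,1],[-0.003,-0.178,0,-0.0014,0.07,-0.002,1],[-0.003,-0.178,0,-0.0014,0.11,-0.002,1],[-0.004,-0.178,-0.001,-0.0014,0.15,-0.002,1],[-0.004,-0.178,-0.001,-0.0014,0.18,-0.002,1],[-0.004,-0.178,-0.001,-0.0014,0.195,-0.002,1],[-0.004,-0.178,-0.001,-0.0014,0.195,-0.002,1],[-0.004,-0.178,-0.001,-0.0014,0.195,-0.002,1]]';python3 - <<'E'
from h import *
go([452,-120.3,96],down(0))
p,d=capture("side");crop("side",p,260,160,350,240,7,"s37")
E
```

```text
time: 59.75
eef_pos: [452.9, -119.4, 105.5]
ee_rot: [-1.208, 1.209, -1.21]
wrist_force: [-0.1, 0.3, 0.6]
grip_width: 0.3
shift tool m [ 0.0009  0.0095 -0.0009] turn [-0.0008 -0.0007 -0.0002]
```

View pics/s37.png

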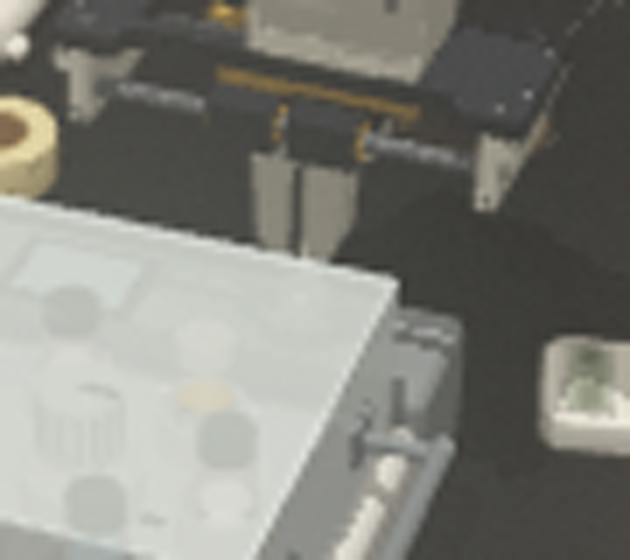

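```bash
python3 -m jog '[[0,0,0,0.001,0.006,-0.001,1],[0,0,0,0.001,0.01,-0.001,1],[0,0,0,0.001,0.013,-0.001,1],[0,0,0,0.001,0.015,-0.001,1],[0,0,0,0.001,0.017,-0.001,1],[0,0,0,0.001,0.018,-0.001,1],[0,0,0,0.001,0.018,-0.001,1],[0,0,0,0.001,0.018,-0.001,1]]'
```

```text
time: 60.6
eef_pos: [452.4, -120.3, 88.0]
ee_rot: [-1.207, 1.208, -1.21]
wrist_force: [-0.3, 0.7, 2.6]
grip_width: 0.4
```

```bash
python3 -m jog '[[0,0,0,0,0.001,0,1],[0,0,0,0,0.002,0,1],[0,0,0,0,0.003,0,1],[0,0,0,0,0.003,0,1],[0,0,0,0,0.003,0,1],[0,0,0,0,0.003,0,1],[0,0,0,0,0.003,0,1],[0,0,0,0,0.003,0,1]]';python3 -m jog '[[0,0,0,0,0.001,0,1],[0,0,0,0,0.002,0,1],[0,0,0,0,0.002,0,1],[0,0,0,0,0.002,0,1],[0,0,0,0,0.002,0,1],[0,0,0,0,0.002,0,1],[0,0,0,0,0.002,0,1],[0,0,0,0,0.002,0,1]]'
```

```text
time: 61.4
eef_pos: [452.5, -120.4, 85.9]
ee_rot: [-1.206, 1.208, -1.21]
wrist_force: [-5.4, 2.5, 22.1]
grip_width: 0.4
time: 62.2
eef_pos: [452.6, -120.4, 85.5]
ee_rot: [-1.204, 1.209, -1.21]
wrist_force: [-10.7, 3.5, 37.3]
grip_width: 0.5
```

```bash
python3 -m jog '[[0,0,0,0,-0.005,0,1],[0,0,0,0,-0.015,0,1],[0,0,0,0,-0.04,0,1],[0,0,0,0,-0.08,0,1],[0,0,0,0,-0.12,0,1],[0,0,0,0,-0.15,0,1],[0,0,0,0,-0.15,0,1],[0,0,0,0,-0.15,0,1]]';python3 - <<'E'
from h import *
go([400,-330,240],down(0))
E
```

```text
time: 63.0
eef_pos: [452.3, -120.7, 235.8]
ee_rot: [-1.203, 1.208, -1.21]
wrist_force: [1.0, 0.2, -0.6]
grip_width: 0.0
shift tool m [ 0.2093 -0.0052 -0.0521] turn [-0.005  -0.0009 -0.0035]
```

```bash
python3 -m jog '[[0,0,0,0.035,-0.005,-0.008,1],[0,0,0,0.07,-0.005,-0.017,1],[0,0,0,0.105,-0.005,-0.026,1],[0,0,0,0.14,-0.005,-0.035,1],[0,0,0,0.175,-0.005,-0.044,1],[0,0,0,0.209,-0.005,-0.052,1],[0,0,0,0.209,-0.005,-0.052,1],[0,0,0,0.209,-0.005,-0.052,1]]';python3 - <<'E'
from h import *
p,d=capture("side");cv2.imwrite("pics/s40f.png",p);crop("side",p,180,150,340,290,5,"s40")
C=cloud("side",d)
m=(np.abs(C[...,0]-365)<15)&(np.abs(C[...,1]-15)<60)&(C[...,2]>40);q=C[m];print(np.percentile(q[:,2],[5,50,95]))
p,d=capture("top");crop("top",p,90,90,380,300,2.7,"t40");crop("top",p,190,150,320,280,6,"t41")
C=cloud("top",d);print(np.array([C[242+j,283+i] for i in range(-2,3) for j in range(-1,3)])[:,2].mean())
E
```

```text
time: 63.8
eef_pos: [399.0, -329.9, 238.4]
ee_rot: [-1.203, 1.212, -1.21]
wrist_force: [1.2, 0.8, 0.2]
grip_width: 0.7
[93.13133941 96.85384461 99.46514478]
165.76652424815998
```

View pics/s40.png

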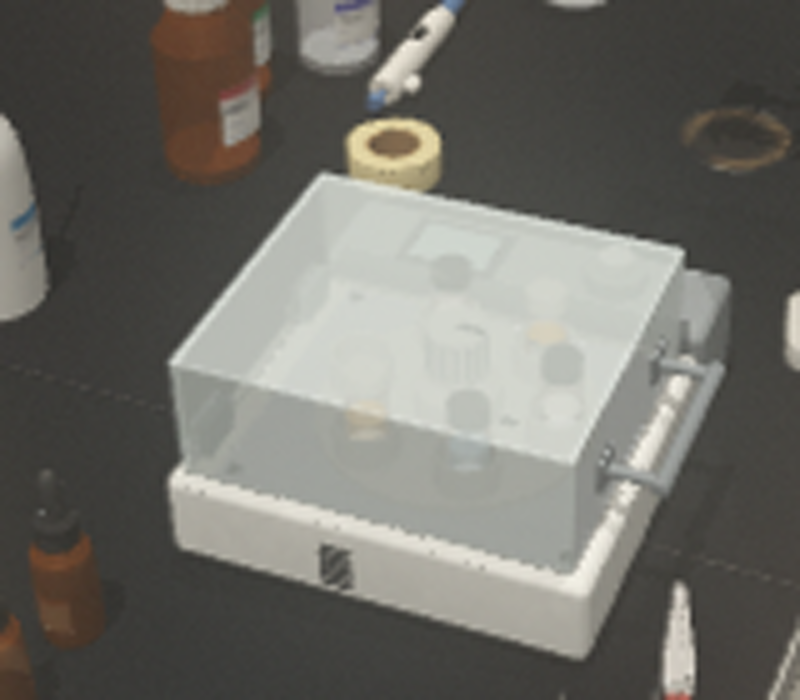

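View pics/t40.png

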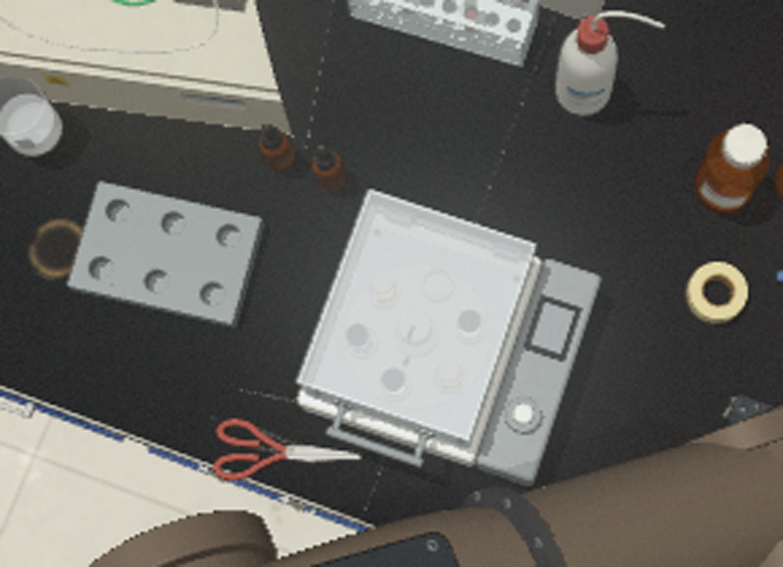

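View pics/t41.png

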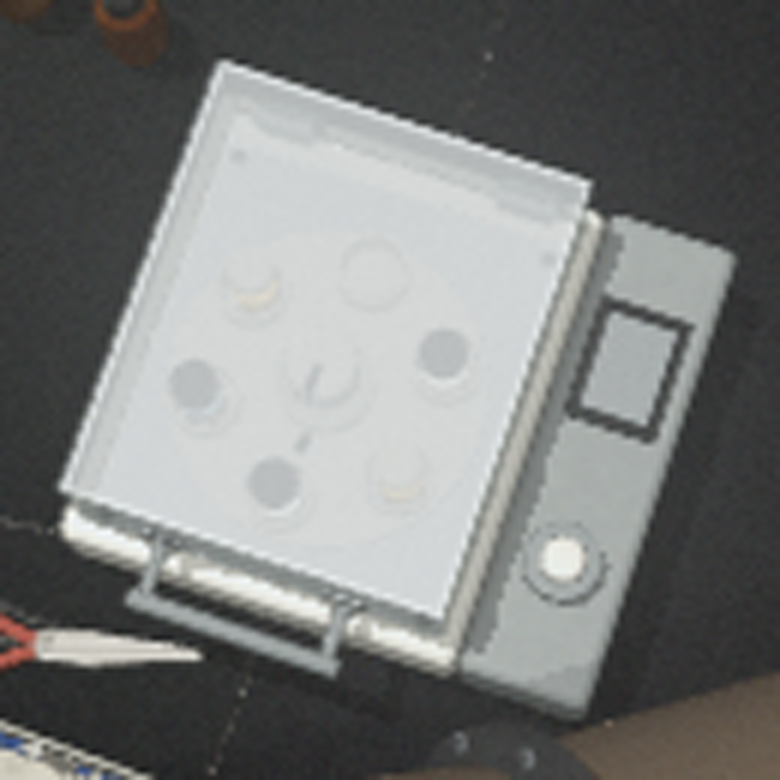

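```bash
python3 -c "
from rig import *
print(sign_off())"
```

```text
the job is handed in; nothing more can be done
None
```

The job is done and handed in after about 64 s of robot time, with every step carried out in the order asked; the hand-in gave no verdict.

- **Carousel:** I lifted it by the knob, turned it about 124° and lowered it over the spindle. It dropped over the key on the first try. It stopped at the height expected for the platter, and both cameras show it level.
- **Vials:** All five stand upright, each in its own cup. The rack is empty, and I saw no sign that it had been knocked aside.
- **Hood:** I pulled it forward by the handle and it sank shut on its own. The top of the handle measured about 97 mm against an expected 98 mm. The hood's top plate measured 137–139 mm, level with the expected 139 mm.
- **Start button:** Only after checking the hood did I press it. It met its hard stop after about 5 mm, and I let it go. The last picture shows it unobstructed, but the depth reading I took of its height was spoiled by a wrong pixel region (166 mm), so I can't confirm by measurement that it came back up.
- **Bystanders:** The bottles and tape look unmoved in the pictures.

Two things did not go perfectly. While the carousel went onto the shaft there was a brief side force of about 6 N, which I corrected. The force while pressing the button peaked at about 39 N, just under the 40 N limit.

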